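# Hold the arched pendant up to the inspection camera

## Task

Take the pendant with the round-arched top out of the rack and hold it up in the air to the inspection camera, its stone on the focus point, facing the lens squarely and right way up in the camera's slanted picture. Finish while still holding it there, motionless and touching nothing but the gripper. Leave the other pendants standing in the rack, and do not shift the camera or the other things on the bench.

Things in the scene. Friction and masses are not known exactly. Their poses are not given: they have to be found in the camera images.
- arch_pendant: brass pendant with a half-round top, upright in any of the rack's 3 slots: plate 8 mm thick (x), 40 wide (y), 70 tall (z), side edges straight up to 50 mm, wire loop on top up to 84 mm; 105 to 210 g. A round steel setting (24 mm across) with a pale stone stands 6 mm proud of its front (+x). Origin: centre of underside. Grip it by the straight side edges from above, closing along y.
- stone (a point): centre of the face of the stone on the arched pendant, 10 mm in front (+x) of the plate's middle plane and 35 mm above its underside; axes as the pendant.
- square_pendant: brass pendant of the same size and build, but with a square top (70 mm tall) and a square setting, standing in the rack; it stays there. Origin and axes as for the arched one.
- gable_pendant: brass pendant of the same size and build, but with a pointed gable top (70 mm at the point) and a lozenge setting, standing in the rack; it stays there. Origin and axes as for the arched one.
- rack: dark wooden block fixed to the bench, 70 mm (x) by 250 (y) by 30 high, three slots in a row along y at -75, 0 and +75 mm; each slot 10 by 46 mm and 14 mm deep, so a pendant's underside is 16 mm above the bench and 70 mm of it, with its loop, stands out above the block. Stone sides face the rack's +x. Origin: centre of underside.
- camera_head: inspection camera's head: white box 70 x 60 x 60 mm, black barrel, aluminium front ring 62 mm across; on a steel column 45 mm behind it. Height, slant (0.25 to 0.45 rad below level) and heading vary, held by stiff friction. Origin on the optical axis, 80 mm behind the ring; looks along its -x, z is up in its picture. A pendant rightly shown has x, y, z parallel to the head's, same senses.
- lens (a point): centre of the front ring of the camera head, on the optical axis; axes as the head.
- focus (a point): the focus point, in free air on the optical axis 110 mm in front of the front ring (190 mm from the head's origin along its -x), 0.16 to 0.27 m above the bench; axes as the head.
- bowl: white ceramic bowl, 100 mm across, 45 mm high, loose bystander; origin at the centre of its underside.
- hammer: small hammer lying on the bench, 200 mm long, bystander; origin about its middle.
- brush: brush lying on the bench near the rack, 150 mm long, bystander; origin about its middle.
- bangle: copper bangle lying flat, 66 mm across, 14 mm high, bystander; origin at the centre of its underside.
- bench_block: steel bench block 60 x 60 x 20 mm, bystander; origin at the centre of its underside.
- screwdriver: screwdriver lying on the bench, 160 mm long, bystander; origin about its middle.
- ring_box: black ring box 50 x 50 x 35 mm, bystander; origin at the centre of its underside.
Things that resemble listed ones, but are neither listed nor needed, are in the scene too. Leave any blue look-alike of the arch_pendant alone.

How it is judged:
By the outcome, as a careful person would: the job done as asked, in the order asked, and still so for the second after the job is handed in, while the arm keeps its last pose, push and grip.
It also fails if it takes over 35 s, if anything falls off the work surface, if the arm or the gripper's body presses on something with over 40 N, if the wrist force passes 120 N, or if a joint passes its speed limit or range.

## Robot

A 6-joint arm with a two-finger parallel gripper is mounted at the origin on the work surface. World frame = base frame: x ahead of the robot, y to its left, z up, the work surface at z = 0. Lengths are in mm, angles in rad, forces in N, time in s.
With the tool pointing down it reaches from about 325 to 850 mm from the base axis. Payload 15.5 kg.
Tool frame: the origin (TCP) lies on the centre line of the jaws, within the pads' length; the fingertips stand 25 mm ahead of it and the grasp point (between the pads) lies 6 mm ahead of it; z points along the fingers, y is the line along which they close (so a half turn about z gives the same grasp; the last joint's range is limited). The gripper opens to 91 mm and grips with 3 to 60 N. Pads are 32 mm wide; open, the fingers measure 118 mm over their backs; the gripper's body (76 mm by 178 mm) begins 60 mm behind the grasp point.
Start: joints at [-1.214, 0.494, 1.345, -0, 1.302, -0.096], TCP at [272.867, -562.29, 238.915] pointing down, gripper open.
Joint ranges: [-2.91, 2.91], [-0.82, 2.16], [0.22, 2.67], [-1.22, 4.37], [0.12, 2.79], [-3.08, 3.08]. Speed limits (rad/s): [1.89, 1.89, 2.57, 3.01, 3.01, 3.01].

## Interface

Orientations are given as [roll, pitch, yaw] about the fixed x, y, z axes, in that order (R = Rz(yaw) Ry(pitch) Rx(roll)).
In Python, from station import readout, vision, arm, models gives the robot as it stands. The module is installed in compiled form; this text tells all that it offers.
- The arm moves only by the shell command python3 -m creep 'ROWS' [FORCE]. ROWS is JSON, a list of rows, each an object of numbers: "fingers": the finger opening in m, from 0 to 0.0912; "x", "y", "z": the shift along the world's x, y, z in m; "roll": the turn about the world's z in rad. A call has 1 to 12 rows; each row shifts and turns the commanded pose from where the row before left it; what a row does not reach is not made up. A row lasts 1/12 s, in which the tool goes at most 41.7 mm and 7.16 degrees, less where a joint would pass 70% of its speed; a pose out of reach is approached as far as the arm can. A call with a gripper value outside its range is refused whole. The fingers move at their own pace and stop on an object; FORCE is the grip in N (left out, the last holds). Time passes only in rows, so rows that do not move let the fingers close. It gives the time, the measured TCP pose, the force, the opening and the grip force at its end, in the units of the state.
- readout.get_state(): the state, without advancing time (a new reading comes with each control period).
- vision.get_image(name): name is "scene" or "top" or "wrist"; returns the picture (400x640x3 uint8, red, green, blue); there is no depth.
- vision.camera_params(name): a dict with "fx", "fy", "cx", "cy" (pixels), "D" ([k1, k2, p1, p2, k3] as OpenCV has them; the pictures are not rectified), "extrinsics" (4x4, takes a point from world to camera coordinates). Camera axes: x right, y down, z forward; pixel columns grow to the right and rows downward; lengths in mm; the calibration is good to about 2 mm. A picture is of the moment at which its call begins: read the wrist's pose just before it. camera_params takes no time and is no camera call; for the wrist camera it gives the pose at the moment of the call.
- arm.job_done(): hands the job in; it is judged then, once.
Trained networks look in the newest picture that a camera, given by its name, has taken for a name from the list of things; names that differ only in an ending like _2 or _b are one class to them, and where a whole thing is asked for, a point or a joint stands for the part that bears it (a point fixed in the world has none). Each returns a list of dicts, best first, with "confidence" (0 to 1); they miss things now and then, are a little off and sometimes report something else, mostly with a low value. They report only what shows in the picture. A call takes as long as a camera call. They do not tell look-alikes from the thing itself.
- models.cut_out(camera, name): "region" (400x640 bool, what is visible of it) and "location" ([column, row] in pixels, amid what is visible of it).
The state is a dict: "time_s": time; "q": joint angles; "joint_velocities": joint speeds; "tau": joint torques, N m; "tool_pos": TCP position; "tcp_rot": TCP orientation; "force": force on the tool from outside, world axes, zero at the start; "moment": the same for the moment, N m; "gripper_width": finger opening in mm; "finger_force": force on a finger pad.
Only numpy, scipy, OpenCV 4.12 (cv2) and the standard library are available. Lean on these libraries where they do the work, as an engineer would, in place of code of your own. Each camera call takes 0.05 s, during which the arm holds its last target. There are 200 camera calls.

## Working session

There is one attempt and no reset: what is moved stays moved. The work goes in short steps, Python scripts to look and compute and a shell command to move; the robot and the scene stay as the last step left them, time stands still between calls to the robot, and variables do not carry over. Pictures are saved under pics/ and viewed, at most 10 in all, crops included, and the job is handed in when it is done.

```bash
mkdir -p pics
cat > h.py <<'E'
import numpy as np, cv2
from station import readout, vision, arm, models
def P(n):
    c=vision.camera_params(n); K=np.array([[c['fx'],0,c['cx']],[0,c['fy'],c['cy']],[0,0,1.]])
    return K,np.array(c['D'],float),np.array(c['extrinsics'],float)
def proj(p,pts):
    K,D,E=p; return cv2.projectPoints(np.asarray(pts,float).reshape(-1,3),cv2.Rodrigues(E[:3,:3])[0],E[:3,3],K,D)[0].reshape(-1,2)
def ray(p,px):
    K,D,E=p; u=cv2.undistortPoints(np.array(px,float).reshape(-1,1,2),K,D).reshape(-1,2)
    d=np.c_[u,np.ones(len(u))]@E[:3,:3]; return -E[:3,:3].T@E[:3,3], d/np.linalg.norm(d,axis=1)[:,None]
def atz(p,px,z):
    o,d=ray(p,px); return o+d*((z-o[2])/d[:,2])[:,None]
def save(n,f,crop=None,s=1):
    im=vision.get_image(n); 
    if crop: im=im[crop[1]:crop[3],crop[0]:crop[2]]
    cv2.imwrite('pics/'+f,cv2.resize(im[:,:,::-1],None,fx=s,fy=s,interpolation=cv2.INTER_CUBIC)); return im
E
python3 - <<'E'
from h import *
for n in ['scene','top']:
    save(n,n+'0.png',s=1.25)
    for k in ['arch_pendant','rack','camera_head','lens']:
        print(n,k,[(round(r['confidence'],2),np.round(r['location']).tolist(),int(r['region'].sum())) for r in models.cut_out(n,k)])
    o,d=ray(P(n),[[320,200]]);print(o,d)
print(readout.get_state())
E
```

```text
scene arch_pendant [(0.93, [286.0, 258.0], 354), (0.81, [237.0, 252.0], 303)]
scene rack [(0.59, [214.0, 288.0], 2626)]
scene camera_head [(0.85, [390.0, 189.0], 1598), (0.6, [318.0, 234.0], 468)]
scene lens [(0.65, [389.0, 193.0], 1621)]
[1281.19484493 -681.23512083  844.73700212] [[-0.56268093  0.60667887 -0.56154333]]
top arch_pendant [(0.56, [359.0, 211.0], 111), (0.49, [398.0, 239.0], 98), (0.34, [455.0, 236.0], 90)]
top rack [(0.81, [423.0, 238.0], 2389), (0.36, [455.0, 234.0], 100)]
top camera_head [(0.65, [313.0, 106.0], 1249)]
top lens [(0.65, [314.0, 108.0], 1268)]
[ 412.96684343   37.96045426 1184.98816713] [[ 0.16085713  0.03118026 -0.98648506]]
{'time_s': 0.5, 'q': array([-1.21451428e+00,  4.93609107e-01,  1.34552082e+00,  3.53855276e-06,
        1.30246252e+00, -9.55049502e-02]), 'joint_velocities': array([-0.00063926, -0.00239244,  0.00082473,  0.00023266,  0.0009969 ,
        0.00069235]), 'tau': array([ 2.52086087e-03, -8.78095865e+01, -3.82017803e+01,  7.10457098e-02,
        4.50823072e-02, -1.84777787e-05]), 'tool_pos': array([ 272.86057985, -562.29425908,  238.90223338]), 'tcp_rot': array([ 3.14159212e+00, -3.37651974e-06,  4.51786057e-01]), 'force': array([-0.35474318, -0.33583689,  0.07907079]), 'moment': array([-0.01662082, -0.03548846,  0.01276255]), 'finger_force': 0.0, 'gripper_width': 91.4624563679118}
```

View pics/scene0.png

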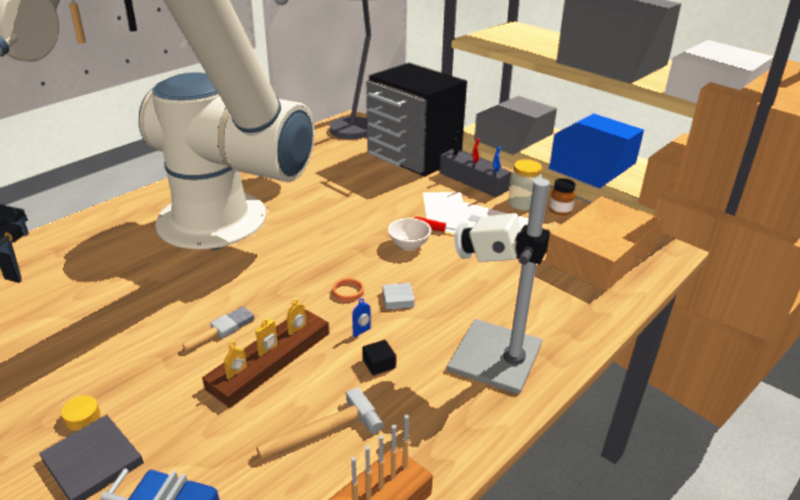

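View pics/top0.png

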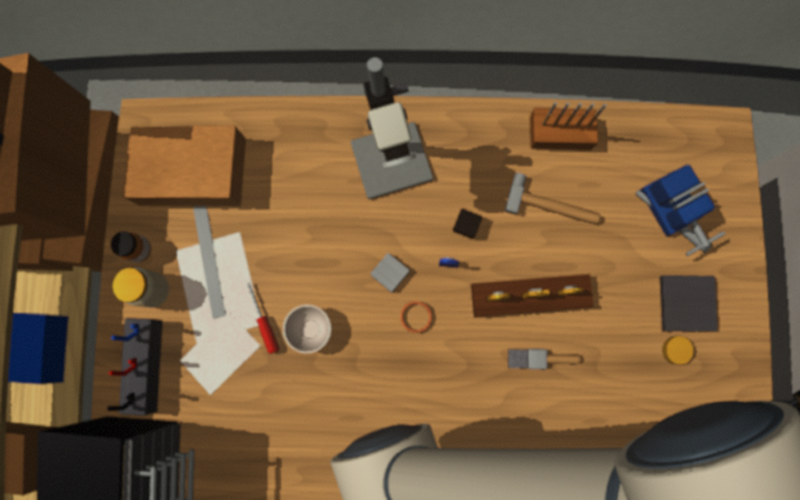

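Run:
```python
from h import *
a=save('scene','c1.png',(155,230,275,325),1)
b=save('scene','c2.png',(350,135,470,320),1)
c=save('top','c3.png',(370,200,490,270),1)
d=save('top','c4.png',(270,35,360,170),1)
A=cv2.resize(a,None,fx=3.3,fy=3.3,interpolation=cv2.INTER_CUBIC)
B=cv2.resize(b,None,fx=3.2,fy=3.2,interpolation=cv2.INTER_CUBIC)
C=cv2.resize(c,None,fx=3.3,fy=3.3,interpolation=cv2.INTER_CUBIC)
cv=np.zeros((600,800,3),np.uint8); cv[:A.shape[0],:A.shape[1]]=A; cv[:B.shape[0],400:400+B.shape[1]]=B; cv[320:320+C.shape[0],:C.shape[1]]=C
cv2.imwrite('pics/m1.png',cv[:,:,::-1])
p=P('top')
rk=[r for r in models.cut_out('top','rack')][0]['region']
print(cv2.minAreaRect(np.argwhere(rk)[:,::-1].astype(np.float32)))
bx=cv2.boxPoints(cv2.minAreaRect(np.argwhere(rk)[:,::-1].astype(np.float32)));print(atz(p,bx,30))
s=P('scene')
hd=models.cut_out('scene','camera_head')[0]['region'];ht=models.cut_out('top','camera_head')[0]['region']
np.savez('m.npz',hs=hd,ht=ht)
for n in ['arch_pendant','square_pendant','gable_pendant']:
  print(n,[(round(r['confidence'],2),np.round(r['location']).tolist()) for r in models.cut_out('scene',n)])
```

```text
((329.2598571777344, 245.633056640625), (8.480870246887207, 21.93170928955078), 65.77225494384766)
[[480.04522355  78.2690986   30.        ]
 [504.31671287  26.97625702  30.        ]
 [484.46301338  17.66117289  30.        ]
 [460.285266    68.84974783  30.        ]]
arch_pendant [(0.87, [286.0, 257.0]), (0.73, [238.0, 252.0]), (0.39, [326.0, 184.0])]
square_pendant [(0.74, [211.0, 269.0]), (0.51, [303.0, 286.0])]
gable_pendant [(0.74, [210.0, 290.0]), (0.69, [185.0, 292.0]), (0.31, [317.0, 233.0])]
```

View pics/m1.png

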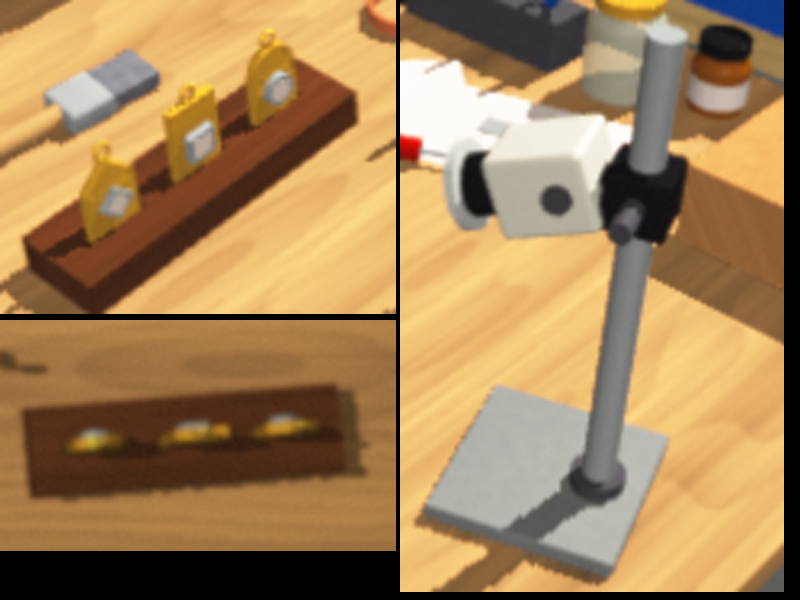

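```bash
cat >> h.py <<'E'
from scipy.spatial.transform import Rotation as R
from scipy.optimize import minimize
def hull(p,pts,S=4):
    m=np.zeros((400*S,640*S),np.uint8); q=proj(p,pts)*S+S/2-.5
    cv2.fillConvexPoly(m,cv2.convexHull(q.astype(np.float32)).astype(np.int32),1); return m
def box(x0,x1,y0,y1,z0,z1): return np.array([[x,y,z] for x in(x0,x1) for y in(y0,y1) for z in(z0,z1)],float)
def cyl(x0,x1,r): 
    t=np.linspace(0,2*np.pi,40); return np.vstack([np.c_[0*t+x,r*np.cos(t),r*np.sin(t)] for x in(x0,x1)])
def rackpts(v): return R.from_euler('z',v[2]).apply(box(-35,35,-125,125,0,30))+[v[0],v[1],0]
def headR(v): return R.from_euler('zy',[v[3],v[4]])
def headparts(v,bo=0,br=25):
    r=headR(v); return [r.apply(q)+v[:3] for q in (box(-35+bo,35+bo,-30,30,-30,30),cyl(-78,-34+bo,br),cyl(-80,-72,31))]
def iou(a,b): return (a&b).sum()/(a|b).sum()
def up(m): return cv2.resize(m.astype(np.uint8)*255,None,fx=4,fy=4,interpolation=cv2.INTER_LINEAR)>127
E
cat > fit.py <<'E'
from h import *
ims={n:vision.get_image(n) for n in('scene','top')}
ps={n:P(n) for n in ims}
mk={}
for n,(x0,y0,x1,y1) in {'scene':(155,240,270,325),'top':(365,205,490,265)}.items():
    m=np.zeros((400,640),np.uint8);im=ims[n].astype(int)
    hs=cv2.cvtColor(ims[n],cv2.COLOR_RGB2HSV)
    t=(im.max(2)<120)&(im[...,0]>im[...,2]+15) if n=='scene' else (im.max(2)<105)&(im[...,0]>im[...,2]+12)
    m[y0:y1,x0:x1]=t[y0:y1,x0:x1]
    m=cv2.morphologyEx(m,cv2.MORPH_OPEN,np.ones((3,3)))
    k,l,st,_=cv2.connectedComponentsWithStats(m); m=(l==1+st[1:,4].argmax())
    mk[n]=up(m); print(n,m.sum())
    cv2.imwrite('pics/mask_%s.png'%n,m.astype(np.uint8)*255)
def c(v): 
    s=0
    for n in mk:
        h=hull(ps[n],rackpts(v))>0; mm=mk[n]
        s-=iou(h,mm)
    return s
r=min((minimize(c,[490,-40,y],method='Nelder-Mead',options=dict(initial_simplex=[[490,-40,y],[510,-40,y],[490,-20,y],[490,-40,y+.1]],maxiter=150)) for y in(.05,-.05)),key=lambda r:r.fun)
print('rack',r.x,r.fun)
z=np.load('m.npz'); hm={'scene':up(z['hs']),'top':up(z['ht'])}
def ch(v,bo,br):
    s=0
    for n in hm:
        h=sum(hull(ps[n],q) for q in headparts(v,bo,br))>0
        s-=iou(h,hm[n])
    return s
best=None
o,d=ray(ps['top'],[[313,106]]);c0=o+d[0]*((270-o[2])/d[0,2]);print(c0)
for yaw in(-.3,0,.3):
    v=np.r_[c0,yaw,.35]
    sx=np.vstack([v]+[v+e for e in np.diag([20,20,20,.2,.1])])
    q=minimize(ch,v,args=(0,25),method='Nelder-Mead',options=dict(initial_simplex=sx,maxiter=200))
    print(q.x,q.fun)
    if best is None or q.fun<best.fun: best=q
for n in hm:
    o=ims[n].copy()
    h=(sum(hull(ps[n],q,1) for q in headparts(best.x))>0).astype(np.uint8)
    hr=hull(ps[n],rackpts(r.x),1)
    o=cv2.resize(o,None,fx=4,fy=4)
    for t in[*[hull(ps[n],q) for q in headparts(best.x)],hull(ps[n],rackpts(r.x))]:
        cv2.drawContours(o,cv2.findContours(t,0,1)[0],-1,(0,255,0),1)
    w=o[135*4:340*4,150*4:470*4] if n=='scene' else o[50*4:270*4,270*4:490*4]
    if n=='scene': w1=np.hstack([w[105*4:190*4,:110*4],w[:85*4,190*4:290*4]])[:300,:800]
    else: w2=np.hstack([w[150*4:,100*4:210*4],w[0:70*4,0:90*4]])[:300,:800]
cv=np.zeros((600,800,3),np.uint8);cv[:w1.shape[0],:w1.shape[1]]=w1;cv[300:300+w2.shape[0],:w2.shape[1]]=w2
cv2.imwrite('pics/fit.png',cv[:,:,::-1])
E
python3 fit.py
```

```text
scene 1113
top 2489
rack [ 5.10966082e+02 -2.06566695e+02  9.80982297e-02] -1.1915444773496873
[767.90561199  86.52663232 270.        ]
[ 7.85544407e+02  9.11177236e+01  2.60319961e+02  2.86733003e-01
 -4.35962156e-01] -1.6098561686622004
[7.81992172e+02 9.28339289e+01 2.45712569e+02 3.18926166e-01
 4.02709253e-01] -1.3798957621932892
[7.81789139e+02 9.21924229e+01 2.46677348e+02 3.09930978e-01
 4.03532835e-01] -1.3810503343715506
```

```bash
sed -i "s/(im.max(2)<120)&(im\[...,0\]>im\[...,2\]+15) if n=='scene'/((im.max(2)<135)\&(im[...,2]<70)) if n=='scene'/; s/(490,-40,y/(490,-140,y/; s/\[490,-40,y\]/[490,-140,y]/g; s/\[510,-40,y\]/[510,-140,y]/;s/\[490,-20,y\]/[490,-120,y]/;s/\[490,-40,y+.1\]/[490,-140,y+.1]/;s/(-.3,0,.3)/(0.2,.4)/;s/,yaw,.35\]/,yaw,-.35]/" fit.py; python3 fit.py
```

```text
scene 2398
top 2492
rack [ 5.11315820e+02 -2.07794982e+02  9.49428815e-02] -1.5329636947476923
[767.90561199  86.52663232 270.        ]
[ 7.84547389e+02  9.07697554e+01  2.60342332e+02  3.04433145e-01
 -4.22506104e-01] -1.608236153809064
[ 7.85152727e+02  9.11606598e+01  2.60364118e+02  3.07721167e-01
 -4.34307415e-01] -1.6092407191706766
```

View pics/fit.png

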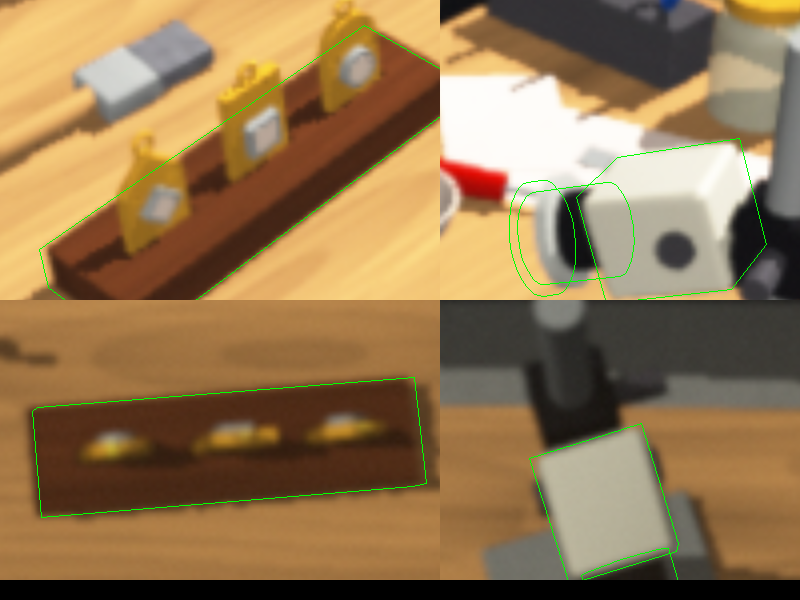

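```bash
python3 -m creep '[{"x":0.019,"y":0.035,"roll":-0.03},{"x":0.019,"y":0.035,"roll":-0.03},{"x":0.019,"y":0.035,"roll":-0.03},{"x":0.019,"y":0.035,"roll":-0.03},{"x":0.019,"y":0.035,"roll":-0.03},{"x":0.019,"y":0.035,"roll":-0.03},{"x":0.019,"y":0.035,"roll":-0.03},{"x":0.019,"y":0.035,"roll":-0.03},{"x":0.019,"y":0.035,"roll":-0.03},{"x":0.019,"y":0.035,"roll":-0.03},{"x":0.017,"y":0.03,"roll":-0.03},{"x":0,"fingers":0.06}]' 10
python3 - <<'E'
from h import *
p=P('wrist');print(ray(p,[[320,200]]),p[0][0,0]);print(readout.get_state()['tool_pos'])
save('wrist','w0.png',s=1.25)
E
```

```text
(array([ 333.66961988, -532.88256503,  385.23434547]), array([[-0.21053095, -0.09189472, -0.97325849]])) 314.0936004276948
[ 272.86861997 -562.27930666  238.92523332]$[0]: bad value
```

View pics/w0.png

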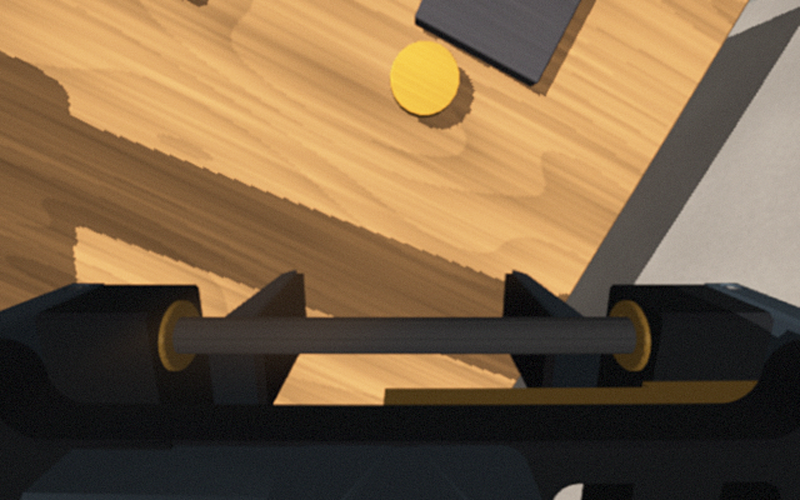

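```bash
python3 -m creep '[{"x":0.019,"y":0.035,"z":0,"roll":-0.03,"fingers":0.09}]' 10
```

```text
time_s: 1.33
tool_pos: [290.0, -531.5, 238.7]
tcp_rot: [3.139, 0.001, 0.419]
force: [0.9, 0.9, -0.1]
gripper_width: 90.3
finger_force: 0.0
```

```bash
python3 -m creep '[{"x":0.019,"y":0.035,"z":0,"roll":-0.03,"fingers":0.06},{"x":0.019,"y":0.035,"z":0,"roll":-0.03,"fingers":0.06},{"x":0.019,"y":0.035,"z":0,"roll":-0.03,"fingers":0.06},{"x":0.019,"y":0.035,"z":0,"roll":-0.03,"fingers":0.06},{"x":0.019,"y":0.035,"z":0,"roll":-0.03,"fingers":0.06},{"x":0.019,"y":0.035,"z":0,"roll":-0.03,"fingers":0.06},{"x":0.019,"y":0.035,"z":0,"roll":-0.03,"fingers":0.06},{"x":0.019,"y":0.035,"z":0,"roll":-0.03,"fingers":0.06},{"x":0.019,"y":0.035,"z":0,"roll":-0.03,"fingers":0.06},{"x":0.019,"y":0.035,"z":0,"roll":-0.03,"fingers":0.06},{"x":0.016,"y":0.04,"z":0,"roll":-0.03,"fingers":0.06},{"x":0,"y":0,"z":0,"roll":0,"fingers":0.06}]' 10
python3 - <<'E'
from h import *
p=P('wrist');save('wrist','w1.png',s=1.25)
print(ray(p,[[320,200]])[0])
for v in [[511.3,-207.8,.095]]:
    r=R.from_euler('z',v[2]); f=lambda q:r.apply(q)+[v[0],v[1],0]
    print(np.round(proj(p,f([[35,125,30],[35,-125,30],[-35,125,30],[-35,-125,30],[10,75,51],[0,75,100],[10,0,51],[10,-75,51]]))*1.25))
for k in['arch_pendant','rack']: print([(round(r['confidence'],2),np.round(r['location']*1.0,1) if 0 else r['location'],r['region'].sum()) for r in models.cut_out('wrist',k)])
E
```

```text
time_s: 2.33
tool_pos: [499.3, -132.8, 239.0]
tcp_rot: [-3.14, -0.001, 0.094]
force: [-0.6, 0.1, 0.0]
gripper_width: 60.5
finger_force: 0.0
[ 566.36841657 -126.52937798  385.42150604]
[[349. 189.]
 [627. 190.]
 [352. 265.]
 [617. 265.]
 [405. 221.]
 [405. 244.]
 [492. 221.]
 [579. 221.]]
[(0.88, [322.3, 188.3], np.int64(709)), (0.83, [233.2, 108.2], np.int64(523))]
[(0.71, [381.8, 176.6], np.int64(11124))]
```

View pics/w1.png

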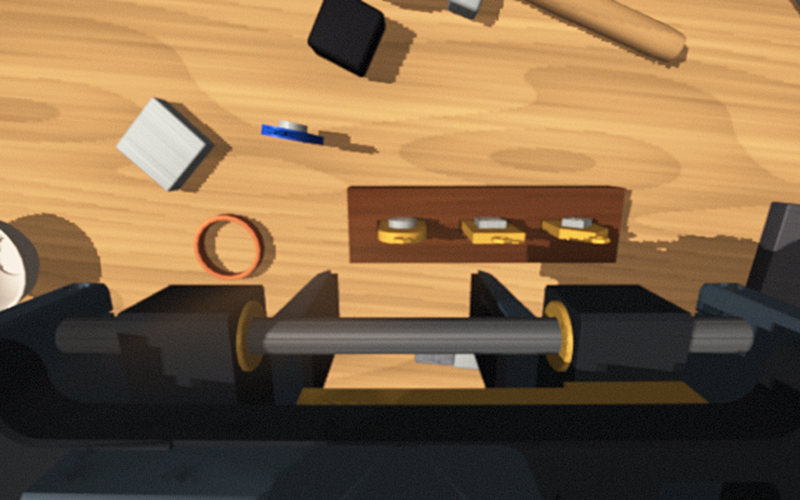

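```bash
cat > efit.py <<'E'
from h import *
from scipy.optimize import least_squares, differential_evolution
from scipy.ndimage import map_coordinates
G={}
for n in('scene','top'):
    im=np.mean([vision.get_image(n).astype(np.float32) for _ in range(3)],0)
    # brightness gradient: head is whiter than surroundings -> use min channel
    g=cv2.GaussianBlur(im.min(2),(0,0),1.0 if n=='scene' else 1.5)
    G[n]=(np.hypot(cv2.Sobel(g,-1,1,0),cv2.Sobel(g,-1,0,1)),P(n),im)
def segs(v):
    bo,rl=v[5],-80
    r=headR(v); B=box(-35+bo,35+bo,-30,30,-30,30).reshape(2,2,2,3)
    L=lambda a,b:a+np.linspace(.08,.92,30)[:,None]*(b-a)
    E={}
    top=[L(B[0,0,1],B[1,0,1]),L(B[0,1,1],B[1,1,1]),L(B[0,0,1],B[0,1,1]),L(B[1,0,1],B[1,1,1])]
    side=[L(B[0,0,0],B[1,0,0]),L(B[0,0,0],B[0,0,1]),L(B[1,0,0],B[1,0,1])]
    t=np.linspace(0,2*np.pi,80); ring=np.c_[0*t-80,31*np.cos(t),31*np.sin(t)]
    return dict(scene=[r.apply(s)+v[:3] for s in top+side],top=[r.apply(s)+v[:3] for s in top],ring=r.apply(ring)+v[:3])
def samp(n,pts):
    q=proj(G[n][1],pts); return map_coordinates(G[n][0],[q[:,1],q[:,0]],order=1)
def cost(v,fix=None):
    s=segs(v); c=0
    for n in('scene','top'):
        for e in s[n]: c-=np.minimum(samp(n,e),250).mean()/ (1 if n=='scene' else .5)
    c-=1.5*np.minimum(samp('scene',s['ring']),250).mean()
    return c
v0=np.array([785,91,260,.305,-.43,-5.])
b=[(v0[i]-d,v0[i]+d) for i,d in enumerate([14,14,14,.15,.15])]+[(-16,6)]
for seed in range(3):
    q=differential_evolution(cost,b,seed=seed,maxiter=120,popsize=12,tol=1e-6,polish=False)
    r=headR(q.x); print(np.round(q.x,3),round(q.fun,1),'focus',np.round(q.x[:3]+r.apply([-190,0,0]),1))
    if seed==0 or q.fun<bf: bf,bv=q.fun,q.x
np.save('head.npy',bv)
out=[]
for n,(x0,y0,x1,y1) in {'scene':(355,155,430,225),'top':(275,65,350,130)}.items():
    o=cv2.resize(G[n][2][y0:y1,x0:x1].astype(np.uint8),None,fx=5.3,fy=5.3,interpolation=cv2.INTER_CUBIC)
    s=segs(bv)
    for e in s[n]+[s['ring']]:
        for p in (proj(G[n][1],e)-[x0-.5,y0-.5])*5.3-.5: cv2.circle(o,tuple(int(round(k)) for k in p),1,(0,220,0),-1)
    out.append(o[:340]); print(o.shape)
cv2.imwrite('pics/ef.png',np.hstack(out)[:,:800,::-1])
E
python3 efit.py
```

```text
[ 7.97880e+02  9.44150e+01  2.68988e+02  2.76000e-01 -4.95000e-01
 -1.28660e+01] -2293.2 focus [637.   42.6 182.2]
[ 7.97865e+02  9.44150e+01  2.68976e+02  2.76000e-01 -4.95000e-01
 -1.28490e+01] -2293.2 focus [637.   42.6 182.2]
[ 7.97878e+02  9.44160e+01  2.68985e+02  2.76000e-01 -4.95000e-01
 -1.28640e+01] -2293.2 focus [637.   42.6 182.2]
(371, 398, 3)
(344, 398, 3)
```

View pics/ef.png

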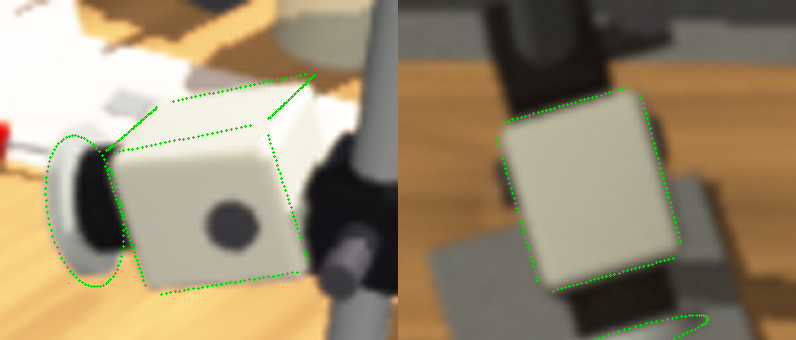

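```bash
python3 -m creep '[{"x":0.032,"y":0.017,"z":0.008,"roll":0,"fingers":0.06},{"x":0.032,"y":0.017,"z":0.008,"roll":0,"fingers":0.06},{"x":0.032,"y":0.017,"z":0.008,"roll":0,"fingers":0.06},{"x":0.032,"y":0.017,"z":0.008,"roll":0,"fingers":0.06},{"x":0.032,"y":0.017,"z":0.008,"roll":0,"fingers":0.06},{"x":0.032,"y":0.017,"z":0.0,"roll":0,"fingers":0.06},{"x":0,"y":0,"z":0,"roll":0,"fingers":0.06},{"x":0,"y":0,"z":0,"roll":0,"fingers":0.06}]' 10
python3 - <<'E'
from h import *
p=P('wrist');im=save('wrist','w2.png',s=1.25); np.savez('w2.npz',im=im,K=p[0],D=p[1],E=p[2])
o=cv2.resize(im,None,fx=1.25,fy=1.25)
v=np.load('head.npy'); r=headR(v)
for q in (box(-35+v[5],35+v[5],-30,30,-30,30),cyl(-80,-80,31)):
    for u in proj(p,r.apply(q)+v[:3])*1.25: cv2.circle(o,tuple(int(k) for k in u),2,(0,255,0),-1)
cv2.imwrite('pics/w2.png',o[:,:,::-1])
E
```

```text
time_s: 3.45
tool_pos: [690.2, -36.3, 278.0]
tcp_rot: [-3.141, 0.001, 0.093]
force: [-0.3, -0.0, -0.7]
gripper_width: 59.7
finger_force: 0.0
```

View pics/w2.png

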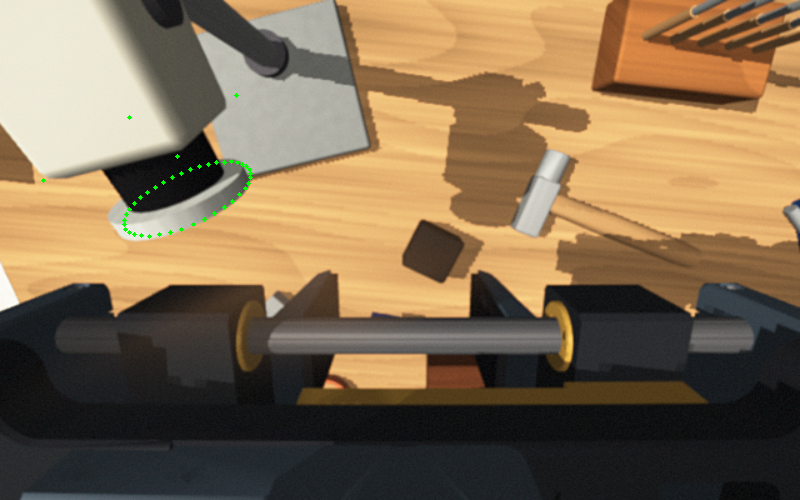

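```bash
cat > efit2.py <<'E'
exec(open('efit.py').read().split('v0=np.array')[0])
w=np.load('w2.npz'); im=w['im'].astype(np.float32)
g=cv2.GaussianBlur(im.min(2),(0,0),1.5); m=np.hypot(cv2.Sobel(g,-1,1,0),cv2.Sobel(g,-1,0,1)); m[int(285/1.25):]=0
G['wrist']=(m,(w['K'],w['D'],w['E']),im)
def wsegs(v,be=1.5):
    bo=v[5]; r=headR(v); k=30-be
    B=box(-35+bo+be,35+bo-be,-k,k,-k,k).reshape(2,2,2,3)
    L=lambda a,b:a+np.linspace(.08,.92,30)[:,None]*(b-a)
    e=[L(B[0,0,1],B[0,1,1]),L(B[0,0,0],B[0,0,1]),L(B[0,0,1],.5*B[0,0,1]+.5*B[1,0,1]),L(B[0,0,0],B[1,0,0]),L(B[0,1,1],.6*B[0,1,1]+.4*B[1,1,1])]
    t=np.linspace(0,2*np.pi,120); ring=r.apply(np.c_[0*t-80,31*np.cos(t),31*np.sin(t)])+v[:3]
    q=proj(G['wrist'][1],ring); d=q-q.mean(0); ax=q[q[:,0].argmax()]-q[q[:,0].argmin()]
    low=(ax[0]*d[:,1]-ax[1]*d[:,0])>0   # lower (front) half in picture
    return [r.apply(s)+v[:3] for s in e],ring[low]
def c3(v,use=('w','s')):
    c=0
    if 'w' in use:
        e,rg=wsegs(v)
        for s in e: c-=np.minimum(samp('wrist',s),300).mean()
        c-=3*np.minimum(samp('wrist',rg),300).mean()
    if 's' in use: c+=cost(v)*.6
    return c
b=[(775,810),(75,110),(245,285),(.2,.4),(-.52,-.25),(-20,6)]
for use in(('w',),('w','s')):
  for seed in range(2):
    q=differential_evolution(c3,b,args=(use,),seed=seed,maxiter=200,popsize=12,tol=1e-7,polish=False)
    print(use,np.round(q.x,3),round(q.fun,1),'focus',np.round(q.x[:3]+headR(q.x).apply([-190,0,0]),1))
for sl in(-.36,-.4,-.43,-.45,-.47):
    q=differential_evolution(lambda v:c3(np.r_[v[:4],sl,v[4]]),b[:4]+b[5:],seed=0,maxiter=150,popsize=12,tol=1e-6,polish=False)
    x=np.r_[q.x[:4],sl,q.x[4]]
    print(sl,np.round(x,3),round(q.fun,1),[round(c3(x,u),0) for u in (('w',),('s',))],'focus',np.round(x[:3]+headR(x).apply([-190,0,0]),1))
E
python3 efit2.py
```

```text
('w',) [ 8.0451e+02  1.1000e+02  2.4500e+02  2.9100e-01 -4.7100e-01 -2.0000e+01] -949.5 focus [642.3  55.5 162.4]
('w',) [ 8.04511e+02  1.10000e+02  2.45000e+02  2.91000e-01 -4.71000e-01
 -2.00000e+01] -949.5 focus [642.3  55.5 162.4]
('w', 's') [ 7.97344e+02  9.55110e+01  2.65103e+02  2.72000e-01 -4.14000e-01
 -1.35810e+01] -2255.7 focus [629.8  44.5 191.5]
('w', 's') [ 7.97348e+02  9.55000e+01  2.65116e+02  2.72000e-01 -4.14000e-01
 -1.35890e+01] -2255.7 focus [629.8  44.5 191.5]
-0.36 [ 7.97374e+02  9.69740e+01  2.62997e+02  3.19000e-01 -3.60000e-01
 -1.39220e+01] -2211.0 [np.float32(-871.0), np.float32(-1340.0)] focus [628.5  37.4 199.4]
-0.4 [ 7.97449e+02  9.57700e+01  2.64717e+02  2.83000e-01 -4.00000e-01
 -1.37330e+01] -2251.1 [np.float32(-895.0), np.float32(-1356.0)] focus [629.4  42.8 193.7]
-0.43 [ 7.97444e+02  9.48320e+01  2.65912e+02  2.53000e-01 -4.30000e-01
 -1.32870e+01] -2249.5 [np.float32(-887.0), np.float32(-1362.0)] focus [630.2  47.3 189.2]
-0.45 [ 7.97259e+02  9.46210e+01  2.66438e+02  2.40000e-01 -4.50000e-01
 -1.31210e+01] -2223.9 [np.float32(-866.0), np.float32(-1358.0)] focus [631.1  49.4 186.2]
-0.47 [ 7.97069e+02  9.41440e+01  2.66925e+02  2.18000e-01 -4.70000e-01
 -1.26030e+01] -2176.1 [np.float32(-833.0), np.float32(-1343.0)] focus [631.7  53.  182.9]
```

Run:
```python
from h import *
w=np.load('w2.npz');p=(w['K'],w['D'],w['E'])
for z in(10,15,20): print(z,'wrist',np.round(atz(p,[[267/1.25,57/1.25]],z)[0],1),'scene',np.round(atz(P('scene'),[[411.6,283.5]],z)[0],1),'top',np.round(atz(P('top'),[[375/1.25,64/1.25]],z+350)[0],1))
s=P('scene')
for x in [(840.7,107.6),(838,106),(840,100),(840,115)]:
    print(x,proj(s,[[*x,z] for z in(20,200,330)]).round(1).tolist(), (proj(p,[[*x,15]])*1.25).round(1).tolist())
```

```text
10 wrist [839.7 111.3  10. ] scene [835.9 119.   10. ] top [850.  110.9 360. ]
15 wrist [838.7 109.6  15. ] scene [838.6 114.2  15. ] top [847.4 110.5 365. ]
20 wrist [837.7 107.8  20. ] scene [841.3 109.4  20. ] top [844.7 110.  370. ]
(840.7, 107.6) [[410.9, 283.8], [420.9, 221.1], [429.0, 167.9]] [[269.1, 55.0]]
(838, 106) [[409.6, 283.6], [419.4, 220.9], [427.4, 167.7]] [[270.7, 58.2]]
(840, 100) [[408.8, 285.3], [418.5, 222.5], [426.6, 169.2]] [[277.0, 56.5]]
(840, 115) [[412.5, 282.0], [422.6, 219.4], [430.8, 166.5]] [[261.3, 55.0]]
```

```bash
python3 -m creep '[{"x":-0.031,"y":-0.016,"z":0,"roll":0,"fingers":0.06},{"x":-0.031,"y":-0.016,"z":0,"roll":0,"fingers":0.06},{"x":-0.031,"y":-0.016,"z":0,"roll":0,"fingers":0.06},{"x":-0.031,"y":-0.016,"z":0,"roll":0,"fingers":0.06},{"x":-0.031,"y":-0.016,"z":-0.01,"roll":0,"fingers":0.06},{"x":-0.029,"y":-0.015,"z":-0.036,"roll":0,"fingers":0.06},{"x":0,"y":0,"z":-0.036,"roll":0,"fingers":0.06},{"x":0,"y":0,"z":-0.036,"roll":0,"fingers":0.06},{"x":0,"y":0,"z":-0.036,"roll":0,"fingers":0.06},{"x":0,"y":0,"z":-0.036,"roll":0,"fingers":0.06},{"x":0,"y":0,"z":-0.026,"roll":0,"fingers":0.06},{"x":0,"y":0,"z":0,"roll":0,"fingers":0.06}]' 10
python3 - <<'E'
from h import *
p=P('wrist'); im=save('wrist','w3.png',(240,120,480,260),3.2)
E
```

```text
time_s: 4.8
tool_pos: [506.8, -128.8, 64.3]
tcp_rot: [-3.139, 0.006, 0.091]
force: [-1.7, 0.2, -1.0]
gripper_width: 59.9
finger_force: 0.0
```

View pics/w3.png

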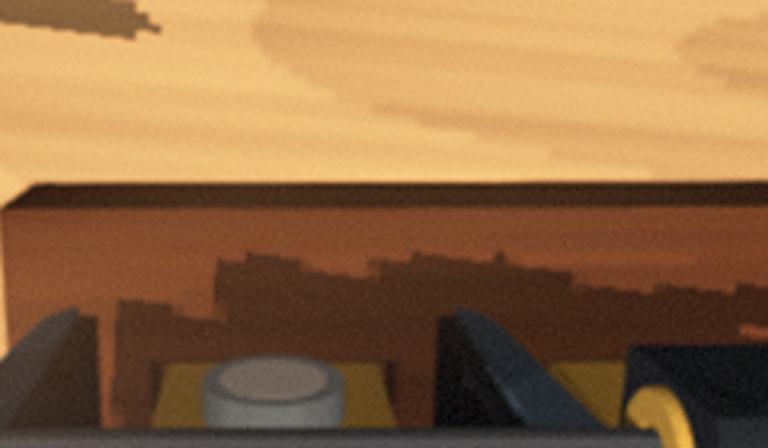

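```bash
python3 -m creep '[{"x":0,"y":0,"z":0,"roll":0,"fingers":0.04},{"x":0,"y":0,"z":0,"roll":0,"fingers":0.03},{"x":0,"y":0,"z":0,"roll":0,"fingers":0.03},{"x":0,"y":0,"z":0,"roll":0,"fingers":0.03},{"x":0,"y":0,"z":0,"roll":0,"fingers":0.03},{"x":0,"y":0,"z":0,"roll":0,"fingers":0.03}]' 15
python3 - <<'E'
from h import *
p=P('wrist'); vision.get_image('wrist'); t=readout.get_state()
print(t['tool_pos'],t['force'])
for r in models.cut_out('wrist','arch_pendant')[:2]:
    m=r['region'].astype(np.uint8); ys,xs=np.nonzero(m); print(r['confidence'],r['location'],xs.min(),xs.max(),ys.min(),ys.max())
a=.093;Rz=R.from_euler('z',a)
for dx in(-4,-2,0,2): print(dx,proj(p,Rz.apply([[10+dx,0,51],[10+dx,12,51],[10+dx,-12,51],[10+dx,0,63],[4+dx,20,30],[4+dx,-20,30]])+[t['tool_pos'][0],t['tool_pos'][1],0]).round(1).tolist())
E
sed -n 1,1p /dev/null
```

```text
time_s: 5.35
tool_pos: [510.5, -129.8, 69.7]
tcp_rot: [3.14, -0.003, 0.092]
force: [-1.2, 0.3, 12.3]
gripper_width: 40.0
finger_force: 15.0
[ 510.47264925 -129.8170188    69.6871261 ] [-0.87735849  0.91317052 13.00842176]
0.84 [323.7, 252.9] 289 358 234 305
0.72 [147.6, 112.5] 80 209 91 126
-4 [[323.0, 239.7], [301.5, 239.7], [344.6, 239.6], [323.1, 247.7], [291.1, 237.0], [354.9, 237.0]]
-2 [[323.0, 236.3], [301.4, 236.3], [344.6, 236.2], [323.1, 244.1], [291.0, 234.0], [355.0, 233.9]]
0 [[323.0, 232.8], [301.4, 232.9], [344.7, 232.8], [323.1, 240.5], [290.9, 231.0], [355.1, 230.9]]
2 [[323.0, 229.4], [301.3, 229.4], [344.8, 229.4], [323.1, 236.8], [290.8, 227.9], [355.1, 227.8]]
```

```bash
python3 -m creep '[{"x":0,"y":0,"z":0,"roll":0,"fingers":0.03},{"x":0,"y":0,"z":0,"roll":0,"fingers":0.03}]'
python3 - <<'E'
from h import *
t=readout.get_state(); print({k:np.round(v,3) for k,v in t.items()})
for n in('scene',):
    vision.get_image(n)
    for r in models.cut_out(n,'arch_pendant'): m=r['region'];ys,xs=np.nonzero(m);print(n,r['confidence'],r['location'],xs.min(),xs.max(),ys.min(),ys.max())
E
```

```text
time_s: 5.62
tool_pos: [510.5, -129.8, 69.7]
tcp_rot: [3.14, -0.003, 0.092]
force: [-0.9, 0.6, 12.7]
gripper_width: 40.3
finger_force: 15.0
{'time_s': np.float64(5.617), 'q': array([-0.362,  0.592,  1.762, -0.   ,  0.785,  1.117]), 'joint_velocities': array([-0.   , -0.002,  0.002, -0.001, -0.   , -0.   ]), 'tau': array([-2.0000e-02, -7.3538e+01, -1.9713e+01,  9.2000e-02, -4.2800e-01,
       -6.0000e-03]), 'tool_pos': array([ 510.47 , -129.812,   69.669]), 'tcp_rot': array([ 3.14e+00, -3.00e-03,  9.20e-02]), 'force': array([-0.89 ,  0.581, 12.711]), 'moment': array([ 0.049,  0.321, -0.035]), 'finger_force': np.float64(15.005), 'gripper_width': np.float64(40.277)}
scene 0.91 [287.1, 254.6] 280 297 240 269
scene 0.47 [240.7, 253.3] 236 243 244 262
```

```bash
python3 -m creep '[{"x":0,"y":0,"z":0.003,"roll":0,"fingers":0.03},{"x":0,"y":0,"z":0.003,"roll":0,"fingers":0.03},{"x":0,"y":0,"z":0,"roll":0,"fingers":0.03},{"x":0,"y":0,"z":0,"roll":0,"fingers":0.03}]' 20
```

```text
time_s: 6.05
tool_pos: [509.7, -129.5, 74.5]
tcp_rot: [3.141, -0.001, 0.092]
force: [-0.2, -0.8, -2.0]
gripper_width: 39.9
finger_force: 20.0
```

Run:
```python
from h import *
t=readout.get_state(); print(t['tool_pos'],t['force'],t['moment'])
for n in('scene','wrist'):
    vision.get_image(n)
    for r in models.cut_out(n,'arch_pendant')[:2]: m=r['region'];ys,xs=np.nonzero(m);print(n,r['confidence'],r['location'],xs.min(),xs.max(),ys.min(),ys.max(),m.sum())
a=t['tcp_rot'][2];f=lambda x,y,z0,L:R.from_euler('z',a).apply(L)+[x,y,z0]
L=[[4,-20,0],[4,20,0],[4,-20,50],[4,20,50],[0,0,70],[0,0,84],[10,0,35]]
print(proj(P('scene'),f(505,-131.5,16,L)).round(1).tolist())
```

```text
[ 509.67704875 -129.51802483   74.50168181] [-0.2353698 -0.7725662 -1.9638538] [ 0.03118994 -0.04762602 -0.03522524]
scene 0.63 [286.0, 255.3] 282 296 239 267 338
scene 0.43 [239.8, 251.9] 231 244 242 267 159
wrist 0.81 [153.5, 109.1] 88 212 88 124 2754
wrist 0.68 [323.7, 250.0] 288 359 233 306 2325
[[232.5, 271.5], [244.4, 262.9], [230.7, 255.3], [243.0, 246.9], [235.0, 243.7], [234.5, 239.0], [239.2, 257.0]]
```

```bash
python3 -m creep '[{"x":0,"y":0,"z":0.003,"roll":0,"fingers":0.03},{"x":0,"y":0,"z":0,"roll":0,"fingers":0.03},{"x":-0.002,"y":-0.0002,"z":0,"roll":0,"fingers":0.03},{"x":-0.002,"y":-0.0002,"z":0,"roll":0,"fingers":0.03},{"x":-0.002,"y":-0.0002,"z":0,"roll":0,"fingers":0.03}]' 6; python3 -m creep '[{"x":-0.002,"y":-0.0002,"z":0,"roll":0,"fingers":0.03},{"x":-0.002,"y":-0.0002,"z":0,"roll":0,"fingers":0.03},{"x":-0.002,"y":-0.0002,"z":0,"roll":0,"fingers":0.03}]';  python3 -m creep '[{"x":-0.002,"y":-0.0002,"z":0,"roll":0,"fingers":0.03},{"x":-0.001,"y":-0.0001,"z":0,"roll":0,"fingers":0.03},{"x":0,"y":0,"z":0,"roll":0,"fingers":0.03},{"x":0,"y":0,"z":0,"roll":0,"fingers":0.03}]'
python3 - <<'E'
from h import *
p=P('wrist');im=vision.get_image('wrist');t=readout.get_state();np.savez('w4.npz',im=im,K=p[0],D=p[1],E=p[2],tp=t['tool_pos'],yaw=t['tcp_rot'][2])
print(t['tool_pos'],t['tcp_rot'])
for r in models.cut_out('wrist','arch_pendant')[:2]: m=r['region'];ys,xs=np.nonzero(m);print(r['confidence'],r['location'],xs.min(),xs.max(),ys.min(),ys.max(),m.sum())
# pixel classes along central column
for c in(310,324,338): print(c,[im[y,c].tolist() for y in range(200,330,4)])
E
```

```text
time_s: 6.67
tool_pos: [503.4, -130.1, 77.1]
tcp_rot: [3.141, -0.0, 0.092]
force: [1.1, -0.4, -0.4]
gripper_width: 39.8
finger_force: 6.0
time_s: 6.92
tool_pos: [497.2, -130.7, 77.0]
tcp_rot: [-3.142, 0.0, 0.092]
force: [1.7, -1.0, -2.4]
gripper_width: 39.6
finger_force: 6.0
time_s: 7.25
tool_pos: [494.3, -130.9, 77.0]
tcp_rot: [-3.141, 0.0, 0.092]
force: [0.9, -0.4, -1.9]
gripper_width: 40.1
finger_force: 6.0
[ 494.27182253 -130.90713035   76.98598693] [-3.14142552e+00  4.59354534e-04  9.18192181e-02]
0.72 [324.1, 242.9] 287 361 208 309 4646
0.71 [150.4, 78.8] 88 212 59 100 2503
310 [[129, 71, 42], [136, 75, 44], [168, 118, 48], [145, 105, 44], [136, 96, 43], [135, 97, 44], [133, 92, 36], [101, 95, 83], [131, 115, 103], [144, 132, 113], [140, 125, 107], [138, 124, 108], [101, 98, 92], [101, 99, 91], [64, 60, 56], [84, 82, 78], [104, 102, 97], [144, 140, 137], [127, 123, 118], [111, 107, 106], [101, 101, 99], [129, 88, 37], [134, 92, 35], [130, 94, 35], [134, 98, 37], [150, 109, 47], [147, 102, 40], [124, 88, 34], [107, 81, 34], [105, 75, 32], [99, 73, 29], [42, 35, 27], [21, 22, 22]
[... 318 characters left out ...]
 109], [94, 94, 94], [127, 90, 34], [136, 99, 37], [136, 100, 42], [133, 97, 36], [144, 104, 41], [143, 104, 41], [157, 109, 44], [93, 69, 30], [87, 64, 25], [84, 62, 26], [36, 29, 26], [17, 19, 21]]
338 [[76, 43, 27], [83, 47, 31], [107, 72, 28], [130, 89, 39], [130, 91, 40], [125, 86, 33], [125, 88, 36], [115, 92, 65], [98, 98, 90], [138, 124, 111], [142, 128, 112], [114, 109, 95], [91, 90, 86], [89, 90, 86], [57, 55, 56], [83, 81, 79], [103, 99, 99], [145, 142, 137], [130, 129, 125], [108, 107, 105], [101, 99, 96], [128, 91, 37], [128, 91, 35], [126, 91, 34], [132, 93, 37], [140, 100, 38], [137, 97, 36], [194, 142, 78], [82, 60, 25], [88, 64, 25], [85, 64, 29], [34, 32, 23], [15, 16, 19]]
```

```bash
python3 -m creep '[{"x":0,"y":0,"z":0,"roll":0,"fingers":0.03},{"x":0,"y":0,"z":0,"roll":0,"fingers":0.03},{"x":0,"y":0,"z":0.005,"roll":0,"fingers":0.03},{"x":0,"y":0,"z":0.01,"roll":0,"fingers":0.03},{"x":0,"y":0,"z":0.02,"roll":0,"fingers":0.03},{"x":0,"y":0,"z":0.02,"roll":0,"fingers":0.03},{"x":0,"y":0,"z":0.005,"roll":0,"fingers":0.03},{"x":0,"y":0,"z":0,"roll":0,"fingers":0.03},{"x":0,"y":0,"z":0,"roll":0,"fingers":0.03}]' 40
python3 - <<'E'
from h import *
p=P('wrist');im=vision.get_image('wrist');t=readout.get_state();np.savez('w5.npz',im=im,K=p[0],D=p[1],E=p[2],tp=t['tool_pos'],yaw=t['tcp_rot'][2])
print(t['tool_pos'],t['tcp_rot'])
r=models.cut_out('wrist','arch_pendant')[0]; m=r['region'];ys,xs=np.nonzero(m);print(r['confidence'],r['location'],xs.min(),xs.max(),ys.min(),ys.max(),m.sum())
for r in models.cut_out('wrist','stone')[:1]: print(r['confidence'],r['location'],r['region'].sum())
o=cv2.resize(im[170:330,265:385],None,fx=4.5,fy=3.75,interpolation=cv2.INTER_CUBIC)
# draw row labels
for y in range(170,330,10): cv2.putText(o,str(y),(0,int((y-170+.5)*3.75)+4),0,.4,(255,255,255),1); cv2.line(o,(28,int((y-170+.5)*3.75)),(36,int((y-170+.5)*3.75)),(255,255,255),1)
cv2.imwrite('pics/w5.png',o[:,:,::-1])
E
```

```text
time_s: 8.1
tool_pos: [494.5, -131.0, 137.2]
tcp_rot: [3.141, -0.001, 0.092]
force: [-0.3, 0.1, -1.8]
gripper_width: 39.4
finger_force: 40.0
[ 494.15829857 -130.83318352  136.63600993] [-3.14134112e+00  4.58016762e-04  9.17721485e-02]
0.97 [323.4, 244.6] 287 360 208 309 4570
0.82 [324.3, 239.5] 4561
```

View pics/w5.png

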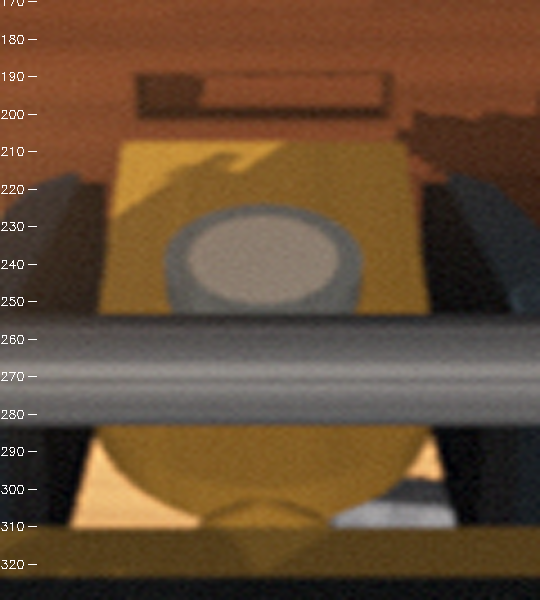

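```bash
cat > pf.py <<'E'
from h import *
from scipy.optimize import least_squares
w=np.load('w5.npz');p=(w['K'],w['D'],w['E']);tp=w['tp'];yaw=float(w['yaw'])
L=np.array([[4,20,0],[4,-20,0],[10,0,23],[10,0,35],[10,12,35],[10,-12,35],[4,0,70]],float)
O=np.array([[291.2,207],[354.9,207],[323.2,224],[323.2,239],[301,239],[344.9,239],[323.2,308.5]])
W=np.array([[1,1],[1,1],[0,1],[1,1],[1,0],[1,0],[0,.5]])
def world(u):  # u: x,y,z of pendant origin rel TCP in yawed frame, tilt, extra yaw
    return R.from_euler('z',yaw).apply(R.from_euler('zy',[0,u[3]]).apply(L)+u[:3])+tp
f=lambda u:((proj(p,world(u))-O)*W).ravel()
q=least_squares(f,[0,0,-45,-.4]); J=np.linalg.inv(q.jac.T@q.jac)
print('u',q.x.round(3),'sd(1px)',np.sqrt(np.diag(J)).round(3)); print(f(q.x).reshape(-1,2).round(1).tolist())
s=R.from_euler('y',q.x[3]).apply([10,0,35])+q.x[:3]; print('stone rel TCP (yawed frame)',s.round(1))
for th in(-.35,-.4,-.45):
    g=least_squares(lambda a:f(np.r_[a,th]),q.x[:3]);print(th,g.x.round(1),round(2*g.cost,1),f(np.r_[g.x,th]).reshape(-1,2)[:,1].round(1))
E
python3 pf.py
```

```text
u [ 15.266  -0.121 -44.544  -0.435] sd(1px) [0.779 0.25  2.803 0.024]
[[-0.2, -0.4], [0.2, -0.3], [-0.0, 0.6], [-0.1, 1.1], [-0.8, 0.0], [1.0, 0.0], [-0.0, -1.7]]
stone rel TCP (yawed frame) [ 9.6 -0.1 -8.6]
-0.35 [ 15.6  -0.1 -38.1] 21.4 [ 1.4  1.4 -0.2 -0.6 -0.  -0.  -2.5]
-0.4 [ 15.4  -0.1 -41.9] 8.7 [ 0.3  0.3  0.2  0.4  0.   0.  -2. ]
-0.45 [ 15.2  -0.1 -45.7] 6.7 [-0.7 -0.6  0.7  1.3  0.   0.  -1.6]
```

```bash
python3 -m creep '[{"x":0.01,"y":0.013,"z":0.01,"roll":0.02,"fingers":0.03},{"x":0.016,"y":0.022,"z":0.009,"roll":0.024,"fingers":0.03},{"x":0.016,"y":0.022,"z":0.009,"roll":0.024,"fingers":0.03},{"x":0.016,"y":0.022,"z":0.009,"roll":0.024,"fingers":0.03},{"x":0.016,"y":0.022,"z":0.009,"roll":0.024,"fingers":0.03},{"x":0.016,"y":0.022,"z":0.009,"roll":0.024,"fingers":0.03},{"x":0.016,"y":0.022,"z":0.005,"roll":0.024,"fingers":0.03},{"x":0.012,"y":0.016,"z":0.004,"roll":0.02,"fingers":0.03},{"x":0.008,"y":0.01,"z":0,"roll":0.004,"fingers":0.03},{"x":0,"y":0,"z":0,"roll":0,"fingers":0.03},{"x":0,"y":0,"z":0,"roll":0,"fingers":0.03},{"x":0,"y":0,"z":0,"roll":0,"fingers":0.03}]' 40
cat > fin.py <<'E'
from h import *
t=readout.get_state();print(t['tool_pos'].round(1),t['tcp_rot'].round(3),t['force'].round(1))
v=np.array([797.3,95.5,264.9,.28,-.405]);fo=v[:3]+headR(v).apply([-190,0,0]);yw=t['tcp_rot'][2]
st=t['tool_pos']+R.from_euler('z',yw).apply([10,0,-8.5]);print('focus',fo.round(1),'stone est',st.round(1))
pr=R.from_euler('zy',[yw,-.42]);og=st-pr.apply([10,0,35])
for n in('scene','top','wrist'):
    p=P(n);im=vision.get_image(n);np.save('f_%s.npy'%n,im)
    print(n,'focus',proj(p,fo).round(1),'est stone',proj(p,st).round(1),'plate c',proj(p,og+pr.apply([0,0,35])).round(1))
    for r in models.cut_out(n,'arch_pendant')[:2]:
        m=r['region'];ys,xs=np.nonzero(m);print('  pend',round(r['confidence'],2),r['location'],xs.min(),xs.max(),ys.min(),ys.max(),m.sum())
    print('  model',[proj(p,og+pr.apply([[4,-20,0],[4,20,0],[4,-20,50],[4,20,50],[0,0,70],[0,0,84]])).round(0).tolist()])
E
python3 fin.py
```

```text
time_s: 9.25
tool_pos: [619.6, 39.2, 200.2]
tcp_rot: [-3.141, 0.002, 0.279]
force: [0.5, 0.0, -1.1]
gripper_width: 39.5
finger_force: 40.0
[619.6  39.2 200.2] [-3.141e+00  2.000e-03  2.790e-01] [ 0.5  0.  -1.1]
focus [629.5  43.  193. ] stone est [629.2  42.  191.7]
scene focus [[326.5 196.7]] est stone [[326.1 197.3]] plate c [[322.4 197.7]]
  pend 0.7 [286.8, 252.0] 282 296 240 268 328
  pend 0.5 [325.8, 207.8] 320 331 196 217 126
  model [[[324.0, 215.0], [332.0, 208.0], [318.0, 195.0], [326.0, 188.0], [318.0, 183.0], [316.0, 178.0]]]
top focus [[332.1 176.4]] est stone [[332.5 176.7]] plate c [[333.7 180.8]]
  model [[[342.0, 174.0], [325.0, 178.0], [342.0, 178.0], [325.0, 183.0], [334.0, 184.0], [334.0, 186.0]]]
wrist focus [[321.  239.4]] est stone [[322.7 239.5]] plate c [[323.1 252.9]]
  pend 0.56 [324.2, 241.9] 287 359 208 309 4582
  model [[[361.0, 209.0], [298.0, 206.0], [360.0, 272.0], [280.0, 266.0], [315.0, 308.0], [310.0, 337.0]]]
```

```bash
python3 - <<'E'
from h import *
t=readout.get_state();print(t['tool_pos'].round(1),t['tcp_rot'].round(4),t['q'].round(4),t['joint_velocities'].round(4))
T=np.eye(4);T[:3,:3]=R.from_euler('xyz',t['tcp_rot']).as_matrix();T[:3,3]=t['tool_pos']
C=np.linalg.inv(P('wrist')[2]); X=np.linalg.inv(T)@C
w=np.load('w5.npz');T0=np.eye(4);T0[:3,:3]=R.from_euler('xyz',[np.pi,0,w['yaw']]).as_matrix();T0[:3,3]=w['tp'];X0=np.linalg.inv(T0)@np.linalg.inv(w['E'])
print(X.round(3));print(X0.round(3))
E
python3 -m creep '[{"x":0,"y":0,"z":0,"roll":0,"fingers":0.03}]'; python3 fin.py | head -3
```

```text
[620.2  39.5 201.1] [-3.1416e+00  1.0000e-04  2.7900e-01] [-0.0324  0.5253  1.4007 -0.      1.2158  1.2594] [ 0.0057 -0.0013 -0.0037 -0.001   0.0009 -0.0007]
[[ 1.00000e-03 -9.71000e-01 -2.39000e-01  6.75540e+01]
 [ 1.00000e+00  0.00000e+00  1.00000e-03 -9.00000e-03]
 [-0.00000e+00 -2.39000e-01  9.71000e-01 -1.46319e+02]
 [ 0.00000e+00  0.00000e+00  0.00000e+00  1.00000e+00]]
[[ 1.00000e-03 -9.71000e-01 -2.38000e-01  6.77530e+01]
 [ 1.00000e+00  0.00000e+00  1.00000e-03 -1.70000e-02]
 [-1.00000e-03 -2.38000e-01  9.71000e-01 -1.46923e+02]
 [ 0.00000e+00  0.00000e+00  0.00000e+00  1.00000e+00]]
time_s: 9.63
tool_pos: [620.4, 39.7, 201.1]
tcp_rot: [3.142, -0.0, 0.279]
force: [-0.2, 0.0, -1.4]
gripper_width: 39.6
finger_force: 40.0
[620.4  39.7 201.1] [ 3.142 -0.     0.279] [-0.2  0.  -1.4]
focus [629.5  43.  193. ] stone est [630.   42.5 192.6]
scene focus [[326.5 196.7]] est stone [[326.5 197. ]] plate c [[322.8 197.4]]
```

```bash
sed -i "s/from_euler('zy'/from_euler('ZY'/" h.py fin.py; sed -i "s/(-.36,-.4,-.43,-.45,-.47)/(-.34,-.37,-.4,-.43)/" efit2.py; python3 efit2.py
python3 - <<'E'
from h import *
print(proj(P('scene'),[[645,-46,270],[645,-46,400],[700,60,350],[716,70,230]]).round(),proj(P('top'),[[700,60,350],[716,70,230],[760,80,290]]).round())
E
```

```text
('w',) [ 7.97369e+02  9.56770e+01  2.64360e+02  2.94000e-01 -3.91000e-01
 -1.37890e+01] -1032.1 focus [629.3  44.8 191.9]
('w',) [ 7.97370e+02  9.56870e+01  2.64356e+02  2.94000e-01 -3.91000e-01
 -1.37940e+01] -1032.1 focus [629.3  44.8 191.9]
('w', 's') [ 7.97104e+02  9.62210e+01  2.63702e+02  2.96000e-01 -3.91000e-01
 -1.35270e+01] -2145.3 focus [629.1  45.  191.3]
('w', 's') [ 7.97108e+02  9.62110e+01  2.63724e+02  2.96000e-01 -3.91000e-01
 -1.35280e+01] -2145.3 focus [629.1  45.  191.3]
-0.34 [ 7.97305e+02  9.71350e+01  2.62608e+02  3.37000e-01 -3.40000e-01
 -1.40580e+01] -2070.6 [np.float32(-963.0), np.float32(-1107.0)] focus [628.3  37.9 199.2]
-0.37 [ 7.97260e+02  9.66020e+01  2.63277e+02  3.12000e-01 -3.70000e-01
 -1.39010e+01] -2133.0 [np.float32(-1010.0), np.float32(-1123.0)] focus [628.7  42.2 194.6]
-0.4 [ 7.80786e+02  9.13630e+01  2.56590e+02  2.89000e-01 -4.00000e-01
  4.97900e+00] -1803.3 [np.float32(-698.0), np.float32(-1105.0)] focus [613.   41.5 182.6]
-0.43 [ 7.96946e+02  9.54310e+01  2.64770e+02  2.64000e-01 -4.30000e-01
 -1.29290e+01] -2094.6 [np.float32(-977.0), np.float32(-1118.0)] focus [630.2  50.4 185.6]
[[304. 186.]
 [303. 129.]
 [359. 143.]
 [365. 193.]] [[324. 124.]
 [321. 135.]
 [316. 106.]]
```

```bash
cat > pe.py <<'E'
from h import *
from scipy.ndimage import map_coordinates
from scipy.optimize import differential_evolution
p=P('wrist');t=readout.get_state();im=np.mean([vision.get_image('wrist').astype(np.float32) for _ in range(3)],0)
w=np.load('w5.npz');
def run(im,p,tp,yaw):
    g=[cv2.GaussianBlur(im[...,k],(0,0),.8) for k in range(3)]
    gr=np.sqrt(sum(cv2.Sobel(a,-1,1,0)**2+cv2.Sobel(a,-1,0,1)**2 for a in g)); gr[252:286]=0; gr[306:]=0
    a=np.linspace(0,2*np.pi,90); l=np.linspace(-18,18,30); b=np.linspace(.35,np.pi-.35,40)
    S=[np.c_[0*l+4,l,0*l], np.c_[0*a+10,12*np.cos(a),35+12*np.sin(a)],
       np.c_[0*b+4,20*np.cos(b),50+20*np.sin(b)], np.c_[0*l+4,0*l+20,9+l/2.2],np.c_[0*l+4,0*l-20,9+l/2.2]]
    W=[1,2,2,.5,.5]
    def c(u):
        r=0
        for s,k in zip(S,W):
            q=proj(p,R.from_euler('z',yaw).apply(R.from_euler('y',u[3]).apply(s)+u[:3])+tp)
            m=(q[:,1]<250)|((q[:,1]>287)&(q[:,1]<305))
            if m.sum()>4: r-=k*np.minimum(map_coordinates(gr,[q[m,1],q[m,0]],order=1),250).mean()
        return r
    for B in (None,-.39,-.42,-.45):
        lo=[(10,20),(-3,3),(-56,-36),(-.55,-.3) if B is None else (B-1e-4,B+1e-4)]
        q=differential_evolution(c,lo,seed=1,maxiter=150,tol=1e-7,polish=False)
        print(q.x.round(3),round(q.fun,1),'stone',(R.from_euler('y',q.x[3]).apply([10,0,35])+q.x[:3]).round(1))
run(im,p,t['tool_pos'],t['tcp_rot'][2]); run(w['im'].astype(np.float32),(w['K'],w['D'],w['E']),w['tp'],float(w['yaw']))
E
python3 pe.py
```

```text
[ 1.3785e+01  5.0000e-03 -4.9406e+01 -5.1000e-01] -1125.3 stone [  5.4   0.  -14. ]
[ 15.826  -0.043 -38.241  -0.39 ] -1081.5 stone [11.8 -0.  -2.1]
[ 15.892  -0.044 -40.359  -0.42 ] -1113.2 stone [10.7 -0.  -4.3]
[ 14.168  -0.118 -44.859  -0.45 ] -1109.7 stone [ 7.9 -0.1 -9. ]
[ 14.731  -0.303 -46.443  -0.506] -1069.6 stone [  6.5  -0.3 -11. ]
[ 12.982  -0.335 -42.151  -0.39 ] -952.7 stone [ 8.9 -0.3 -6. ]
[ 16.328  -0.262 -39.375  -0.42 ] -1022.2 stone [11.2 -0.3 -3.3]
[ 15.555  -0.342 -42.663  -0.45 ] -1035.6 stone [ 9.3 -0.3 -6.8]
```

Run:
```python
from h import *
im=np.mean([vision.get_image('scene').astype(float) for _ in range(4)],0)
np.save('sc.npy',im)
print('sat proxy R-B'); 
for y in range(180,222): print(y,' '.join('%3d/%3d'%(im[y,x,2],im[y,x,0]-im[y,x,2]) for x in range(313,338)))
```

```text
sat proxy R-B
180  35/ -5  34/ -5  33/ -5  33/ -4  33/ -4  34/ -5  35/ -4  34/ -5  36/ -5  46/ -7  67/  0 108/  3 134/  3 110/  5  63/ 36  44/ 88  38/ 86  37/ 35  34/  1  34/ -3  35/ -5  52/-12  69/-11 108/ 12 146/ 28
181  53/-11  45/ -9  40/ -8  36/ -6  35/ -5  35/ -5  34/ -5  37/ -6  41/ -6  63/-13 100/-10 129/ -2 132/  1 101/  4  60/ 33  42/ 86  37/ 82  35/ 24  34/  0  33/ -2  34/ -4  53/-13  73/-10 118/ 18 153/ 30
182  71/-18  69/-18  64/-15  58/-13  52/-11  43/ -8  42/ -7  57/-12  67/-17  76/-19 104/-14 122/ -4 113/  1  82/ 18  48/ 69  42/109  38/ 87  34/ 16  33/ -2  32/ -2  31/ -4  52/-13  73/-10 122/ 18 155/ 30
183  76/-21  76/-20  74/-19  73/-19  71/-19  68/-17  68/-17  74/-19  78/-21  81/-22  93/-15  99/ -6  83/  0  54/ 22  39/ 54  36/ 61  34/ 37  33/  2  32/ -2  29/ -1  29/ -3  51/-12  72/ -9 121/ 19 154/ 30
184  75/-20  76/-20  76/-20  76/-20  75/-20  76/-20  76/-20  78/-21  80/-23  81/-22  84/-16  79/ -9  63/ -5  43/  3  33/ 15  33/ 11  32/  1  31/ -2  29/ -2  27/ -1  29/ -2  51/-12  80/ -7 126/ 18 153/ 30
185  76/-20  76/-20  76/-19  77/-21  76/-20  76/-20  76/-20  77/-2
[... 6781 characters left out ...]
 128/119 127/121 126/121 124/122 123/123 122/122 122/122 121/122 121/122 121/122 120/123
219 124/121 123/122 121/122 120/122 121/122 123/121 125/121 125/121 124/121 122/121 123/121 124/121 127/120 127/121 127/120 124/122 122/123 120/124 120/123 119/123 119/123 119/123 119/124 119/123 119/123
220 121/122 120/122 121/121 123/121 125/120 125/120 124/121 123/121 122/121 124/120 126/120 128/120 127/120 126/120 123/122 121/123 119/123 118/124 118/123 119/123 118/124 119/123 117/124 119/123 119/122
221 120/122 120/123 123/121 125/121 124/121 123/122 122/122 122/122 124/121 126/120 127/120 126/120 124/121 122/121 119/123 119/123 118/123 118/123 118/123 118/123 117/123 116/124 116/124 118/124 119/123
```

```bash
cat >> pf.py <<'E'
print('--- joint')
t=readout.get_state(); tp2=t['tool_pos'];yw2=t['tcp_rot'][2]; sp=P('scene')
ln0=np.array([326.2,215]);ln1=np.array([331.5,209]);nn=np.array([-(ln1-ln0)[1],(ln1-ln0)[0]]);nn/=np.linalg.norm(nn)
a=np.linspace(0,2*np.pi,180);circ=np.c_[0*a+10,12*np.cos(a),35+12*np.sin(a)]
def w2(u,pts): return R.from_euler('z',yw2).apply(R.from_euler('y',u[3]).apply(pts)+u[:3])+tp2
def fs(u):
    q=proj(sp,w2(u,[[4,-12,0],[4,12,0]])); c=proj(sp,w2(u,circ))
    return np.r_[(q-ln0)@nn*2, (c[:,1].max()-204.9)*1.2]
for wt in (0,1):
  F=lambda u:np.r_[f(u)/.7,wt*fs(u)]
  q=least_squares(F,[15,0,-45,-.4],diff_step=1e-4);J=np.linalg.inv(q.jac.T@q.jac)
  print(q.x.round(3),np.sqrt(np.diag(J)).round(3),'stone',(R.from_euler('y',q.x[3]).apply([10,0,35])+q.x[:3]).round(1),fs(q.x).round(2),2*q.cost)
  print(f(q.x).reshape(-1,2)[:,1].round(1))
for th in(-.38,-.42,-.46,-.5):
    g=least_squares(lambda z:np.r_[f(np.r_[z,th])/.7,fs(np.r_[z,th])],q.x[:3],diff_step=1e-4);print(th,g.x.round(1),round(2*g.cost,1))
E
python3 pf.py
```

```text
u [ 15.266  -0.121 -44.544  -0.435] sd(1px) [0.779 0.25  2.803 0.024]
[[-0.2, -0.4], [0.2, -0.3], [-0.0, 0.6], [-0.1, 1.1], [-0.8, 0.0], [1.0, 0.0], [-0.0, -1.7]]
stone rel TCP (yawed frame) [ 9.6 -0.1 -8.6]
-0.35 [ 15.6  -0.1 -38.1] 21.4 [ 1.4  1.4 -0.2 -0.6 -0.  -0.  -2.5]
-0.4 [ 15.4  -0.1 -41.9] 8.7 [ 0.3  0.3  0.2  0.4  0.   0.  -2. ]
-0.45 [ 15.2  -0.1 -45.7] 6.7 [-0.7 -0.6  0.7  1.3  0.   0.  -1.6]
--- joint
[ 15.266  -0.121 -44.544  -0.435] [0.545 0.175 1.962 0.017] stone [ 9.6 -0.1 -8.6] [-0.6  -0.64 -3.15] 12.927408734026024
[-0.4 -0.3  0.6  1.1  0.   0.  -1.7]
[ 14.617  -0.14  -47.393  -0.449] [0.481 0.178 1.377 0.014] stone [  8.4  -0.1 -11.5] [ 0.17  0.13 -2.04] 19.18319693149478
[-0.4 -0.4  0.7  1.2  0.   0.  -2.1]
-0.38 [ 14.3  -0.1 -44.4] 45.7
-0.42 [ 14.5  -0.1 -46.2] 23.7
-0.46 [ 14.7  -0.1 -47.8] 19.8
-0.5 [ 14.9  -0.1 -49.5] 31.3
```

```bash
python3 -m creep '[{"x":-0.015,"y":-0.014,"z":0,"roll":-0.02,"fingers":0.03},{"x":-0.026,"y":-0.024,"z":0,"roll":-0.026,"fingers":0.03},{"x":-0.026,"y":-0.024,"z":0,"roll":-0.026,"fingers":0.03},{"x":-0.026,"y":-0.024,"z":0,"roll":-0.026,"fingers":0.03},{"x":-0.026,"y":-0.024,"z":0,"roll":-0.026,"fingers":0.03},{"x":-0.026,"y":-0.024,"z":0,"roll":-0.026,"fingers":0.03},{"x":-0.026,"y":-0.024,"z":0,"roll":-0.026,"fingers":0.03},{"x":-0.014,"y":-0.012,"z":-0.02,"roll":-0.008,"fingers":0.03},{"x":0,"y":0,"z":-0.03,"roll":0,"fingers":0.03},{"x":0,"y":0,"z":-0.03,"roll":0,"fingers":0.03},{"x":0,"y":0,"z":0,"roll":0,"fingers":0.03},{"x":0,"y":0,"z":0,"roll":0,"fingers":0.03}]' 40
```

```text
time_s: 11.58
tool_pos: [434.9, -129.7, 120.8]
tcp_rot: [-3.14, 0.002, 0.096]
force: [0.2, 0.8, -2.3]
gripper_width: 39.5
finger_force: 40.0
```

```bash
python3 -m creep '[{"x":0,"y":0,"z":-0.02,"roll":0,"fingers":0.03},{"x":0.005,"y":0,"z":-0.02,"roll":0,"fingers":0.03},{"x":0.005,"y":0,"z":-0.011,"roll":0,"fingers":0.03},{"x":0,"y":0,"z":0,"roll":0,"fingers":0.03},{"x":0,"y":0,"z":0,"roll":0,"fingers":0.03},{"x":0,"y":0,"z":0,"roll":0,"fingers":0.03}]' 15
cat > be.py <<'E'
from h import *
# subpixel row of plate's bottom front edge (wrist): gradient of R-B & brass, cols 300-345
im=np.mean([vision.get_image('wrist').astype(float) for _ in range(2)],0); t=readout.get_state()
g=(im[200:218,298:316]).mean(1); print(t['tool_pos'].round(2),t['force'].round(1)); print('G rows200+',g[:,1].round(0).tolist())
s=im[215:252,312:336].mean(1); print('stone B 215+',s[:,2].round(0).tolist())
E
python3 be.py
```

```text
time_s: 12.08
tool_pos: [446.1, -130.1, 71.5]
tcp_rot: [3.141, -0.001, 0.096]
force: [-0.6, 0.5, -1.2]
gripper_width: 39.7
finger_force: 15.0
[ 445.95 -130.14   71.33] [ 0.4 -0.5 -1.1]
G rows200+ [209.0, 207.0, 206.0, 207.0, 208.0, 210.0, 209.0, 196.0, 171.0, 158.0, 158.0, 158.0, 156.0, 145.0, 136.0, 131.0, 126.0, 122.0]
stone B 215+ [47.0, 47.0, 47.0, 47.0, 47.0, 47.0, 47.0, 47.0, 49.0, 62.0, 79.0, 93.0, 101.0, 110.0, 116.0, 120.0, 122.0, 123.0, 122.0, 123.0, 123.0, 123.0, 123.0, 123.0, 124.0, 124.0, 123.0, 125.0, 124.0, 124.0, 124.0, 124.0, 123.0, 120.0, 116.0, 108.0, 102.0]
```

```bash
python3 -m creep '[{"x":0.001,"y":0,"z":-0.001,"roll":0,"fingers":0.03},{"x":0.001,"y":0,"z":-0.001,"roll":0,"fingers":0.03},{"x":0.001,"y":0,"z":0,"roll":0,"fingers":0.03},{"x":0.001,"y":0,"z":0,"roll":0,"fingers":0.03},{"x":0.001,"y":0,"z":0,"roll":0,"fingers":0.03}]'; python3 -m creep '[{"x":0.001,"y":0,"z":0,"roll":0,"fingers":0.03},{"x":0,"y":0,"z":0,"roll":0,"fingers":0.03}]';python3 be.py
```

```text
time_s: 12.6
tool_pos: [450.6, -130.0, 68.1]
tcp_rot: [-3.142, 0.0, 0.096]
force: [-0.2, -0.9, -1.3]
gripper_width: 39.9
finger_force: 15.0
time_s: 12.77
tool_pos: [451.7, -130.0, 68.0]
tcp_rot: [3.142, -0.0, 0.096]
force: [-0.0, -0.6, -0.8]
gripper_width: 39.6
finger_force: 15.0
[ 451.46 -129.94   68.03] [-0.2  0.6 -1. ]
G rows200+ [71.0, 71.0, 71.0, 70.0, 70.0, 68.0, 66.0, 76.0, 117.0, 154.0, 159.0, 155.0, 144.0, 130.0, 122.0, 118.0, 114.0, 111.0]
stone B 215+ [45.0, 44.0, 45.0, 45.0, 45.0, 44.0, 46.0, 45.0, 46.0, 60.0, 78.0, 91.0, 100.0, 109.0, 115.0, 119.0, 121.0, 122.0, 122.0, 122.0, 122.0, 123.0, 123.0, 123.0, 123.0, 123.0, 123.0, 124.0, 124.0, 124.0, 124.0, 124.0, 123.0, 120.0, 115.0, 108.0, 102.0]
```

```bash
python3 -m creep '[{"x":0.001,"y":0,"z":0,"roll":0,"fingers":0.03},{"x":0.001,"y":0,"z":0,"roll":0,"fingers":0.03},{"x":0,"y":0,"z":0,"roll":0,"fingers":0.03}]' 10; python3 be.py | head -2; python3 -m creep '[{"x":0.001,"y":0,"z":0,"roll":0,"fingers":0.03},{"x":0,"y":0,"z":0,"roll":0,"fingers":0.03}]'; python3 be.py|head -2
```

```text
time_s: 13.12
tool_pos: [453.7, -130.0, 68.1]
tcp_rot: [3.142, -0.0, 0.096]
force: [0.5, -0.1, -1.4]
gripper_width: 40.0
finger_force: 10.0
[ 453.54 -129.98   68.06] [-0.1  0.4 -1.3]
G rows200+ [69.0, 69.0, 69.0, 68.0, 69.0, 68.0, 69.0, 69.0, 68.0, 66.0, 73.0, 108.0, 135.0, 132.0, 122.0, 117.0, 113.0, 109.0]
time_s: 13.38
tool_pos: [454.4, -129.9, 68.0]
tcp_rot: [-3.141, 0.0, 0.096]
force: [-1.2, 0.1, -0.9]
gripper_width: 40.1
finger_force: 10.0
[ 454.38 -129.89   68.03] [-0.9 -0.1 -0.9]
G rows200+ [71.0, 70.0, 70.0, 69.0, 70.0, 70.0, 69.0, 69.0, 68.0, 68.0, 67.0, 71.0, 97.0, 126.0, 130.0, 120.0, 114.0, 111.0]
```

```bash
python3 -m creep '[{"x":-0.003,"y":0,"z":0,"roll":0,"fingers":0.03},{"x":-0.005,"y":0,"z":0,"roll":0,"fingers":0.03},{"x":-0.002,"y":0,"z":0.02,"roll":0,"fingers":0.03},{"x":0,"y":0,"z":0.03,"roll":0,"fingers":0.03},{"x":0,"y":0,"z":0.02,"roll":0,"fingers":0.03},{"x":0,"y":0,"z":0,"roll":0,"fingers":0.03},{"x":0,"y":0,"z":0,"roll":0,"fingers":0.03}]' 40; python3 be.py
python3 - <<'E'
from h import *
p=P('wrist');im=np.mean([vision.get_image('wrist').astype(float) for _ in range(2)],0);t=readout.get_state()
np.savez('w6.npz',im=im,K=p[0],D=p[1],E=p[2],tp=t['tool_pos'],yaw=t['tcp_rot'][2])
w=np.load('w5.npz')['im'].astype(float)
for n,a in(('w5',w),('w6',im)):
    print(n,'stone lo',a[236:252,318:330,2].mean(1).round().tolist())
    print('bottom row B',a[200:220,298:316,2].mean(1).round().tolist())
    print('top stone B',a[218:236,318:330,2].mean(1).round().tolist())
    for r in (290,296,302): print(r,'L',a[r,284:312,2].round().astype(int).tolist(),'R',a[r,336:364,2].round().astype(int).tolist())
    r=222; print('cols L',a[r-1:r+2,284:300].mean(0)[:,0].round().tolist(),'R',a[r-1:r+2,346:362].mean(0)[:,0].round().tolist())
E
```

```text
time_s: 14.07
tool_pos: [444.6, -130.2, 138.7]
tcp_rot: [3.141, -0.002, 0.096]
force: [0.4, -0.7, -0.9]
gripper_width: 39.3
finger_force: 40.0
[ 443.86 -129.79  137.4 ] [ 0.   0.3 -1.5]
G rows200+ [198.0, 195.0, 188.0, 182.0, 178.0, 179.0, 180.0, 173.0, 157.0, 148.0, 147.0, 142.0, 135.0, 128.0, 124.0, 119.0, 116.0, 112.0]
stone B 215+ [46.0, 46.0, 46.0, 46.0, 46.0, 46.0, 46.0, 45.0, 47.0, 58.0, 75.0, 85.0, 93.0, 101.0, 107.0, 111.0, 112.0, 113.0, 113.0, 113.0, 113.0, 113.0, 113.0, 113.0, 113.0, 114.0, 113.0, 113.0, 114.0, 113.0, 114.0, 114.0, 113.0, 110.0, 105.0, 98.0, 92.0]
w5 stone lo [109.0, 110.0, 110.0, 110.0, 109.0, 110.0, 110.0, 112.0, 111.0, 110.0, 112.0, 111.0, 113.0, 110.0, 102.0, 93.0]
bottom row B [25.0, 30.0, 38.0, 42.0, 43.0, 44.0, 45.0, 48.0, 54.0, 57.0, 57.0, 53.0, 53.0, 51.0, 48.0, 47.0, 45.0, 44.0, 44.0, 43.0]
top stone B [40.0, 40.0, 41.0, 39.0, 39.0, 44.0, 62.0, 81.0, 87.0, 94.0, 105.0, 108.0, 109.0, 109.0, 109.0, 109.0, 110.0, 110.0]
290 L [35, 83, 123, 107, 67, 33, 29, 31, 34, 35, 31, 40, 43, 36, 37, 36, 36, 35, 38, 35, 36, 34, 36, 37, 29, 39, 34, 30] R [34, 37,
[... 1488 characters left out ...]
11, 104, 84, 58, 40, 30, 34, 32, 36, 35, 40, 36, 38, 37, 37, 39, 40, 36, 38, 38, 38, 36, 32] R [39, 35, 36, 32, 36, 34, 34, 36, 41, 34, 40, 38, 38, 35, 38, 34, 32, 36, 57, 81, 103, 110, 108, 107, 106, 108, 86, 48]
302 L [111, 108, 110, 110, 108, 107, 106, 102, 106, 106, 104, 106, 99, 84, 68, 48, 38, 36, 36, 35, 36, 37, 39, 37, 39, 38, 40, 38] R [40, 39, 41, 39, 37, 38, 34, 36, 35, 34, 38, 50, 70, 90, 100, 108, 108, 106, 106, 105, 104, 106, 102, 102, 107, 107, 106, 98]
cols L [71.0, 69.0, 64.0, 90.0, 175.0, 227.0, 223.0, 204.0, 198.0, 194.0, 186.0, 172.0, 157.0, 151.0, 146.0, 142.0] R [137.0, 137.0, 136.0, 136.0, 134.0, 136.0, 134.0, 132.0, 130.0, 147.0, 203.0, 235.0, 199.0, 92.0, 41.0, 47.0]
```

```bash
python3 -m creep '[{"x":0,"y":0,"z":-0.03,"roll":0,"fingers":0.03},{"x":0,"y":0,"z":-0.03,"roll":0,"fingers":0.03},{"x":0.002,"y":0,"z":-0.01,"roll":0,"fingers":0.03},{"x":0.004,"y":0,"z":0,"roll":0,"fingers":0.03},{"x":0.003,"y":0,"z":0,"roll":0,"fingers":0.03},{"x":0.001,"y":0,"z":0,"roll":0,"fingers":0.03},{"x":0,"y":0,"z":0,"roll":0,"fingers":0.03},{"x":0,"y":0,"z":0,"roll":0,"fingers":0.03}]' 15; for i in 1 2 3; do python3 -m creep '[{"x":0.0007,"y":0,"z":0,"roll":0,"fingers":0.03},{"x":0,"y":0,"z":0,"roll":0,"fingers":0.03},{"x":0,"y":0,"z":0,"roll":0,"fingers":0.03}]'|grep -E "pos|^force"; done; python3 be.py|tail -1; python3 -c "
from h import *;print(P('wrist')[0])"
```

```text
time_s: 14.93
tool_pos: [455.0, -130.1, 69.0]
tcp_rot: [3.141, -0.001, 0.096]
force: [-0.1, 0.9, -1.8]
gripper_width: 39.9
finger_force: 15.0
tool_pos: [455.2, -130.0, 68.4]
force: [-1.6, -0.6, -0.2]
tool_pos: [455.6, -129.9, 68.0]
force: [-4.2, -0.9, 1.1]
tool_pos: [456.4, -129.9, 68.0]
force: [-4.5, -0.3, 1.2]
stone B 215+ [34.0, 39.0, 42.0, 43.0, 43.0, 44.0, 43.0, 43.0, 43.0, 45.0, 57.0, 75.0, 88.0, 99.0, 107.0, 113.0, 116.0, 118.0, 118.0, 119.0, 119.0, 118.0, 119.0, 119.0, 119.0, 119.0, 119.0, 120.0, 120.0, 119.0, 120.0, 120.0, 119.0, 115.0, 110.0, 102.0, 97.0]
[[314.09360043   0.         323.07263795]
 [  0.         314.09360043 203.09322526]
 [  0.           0.           1.        ]]
```

```bash
python3 -m creep '[{"x":0.0008,"y":0,"z":0,"roll":0,"fingers":0.03},{"x":0,"y":0,"z":0,"roll":0,"fingers":0.03},{"x":0,"y":0,"z":0,"roll":0,"fingers":0.03}]'|grep -E "pos|^force"; python3 -m creep '[{"x":-0.003,"y":0,"z":0,"roll":0,"fingers":0.03},{"x":-0.005,"y":0,"z":0,"roll":0,"fingers":0.03},{"x":-0.002,"y":0,"z":0.02,"roll":0,"fingers":0.03},{"x":0,"y":0,"z":0.03,"roll":0,"fingers":0.03},{"x":0,"y":0,"z":0.02,"roll":0,"fingers":0.03},{"x":0,"y":0,"z":0,"roll":0,"fingers":0.03},{"x":0,"y":0,"z":0,"roll":0,"fingers":0.03}]' 40; python3 be.py
python3 - <<'E'
from h import *
p=P('wrist');im=np.mean([vision.get_image('wrist').astype(float) for _ in range(2)],0);t=readout.get_state()
np.savez('w7.npz',im=im,K=p[0],D=p[1],E=p[2],tp=t['tool_pos'],yaw=t['tcp_rot'][2])
for r in (290,296,302): print(r,'L',im[r,284:304,2].round().astype(int).tolist(),'R',im[r,346:364,2].round().astype(int).tolist())
pf=lambda pts,u:proj(p,R.from_euler('z',float(t['tcp_rot'][2])).apply(R.from_euler('y',u[3]).apply(pts)+u[:3])+t['tool_pos'])
pts=np.array([[4,-15,0],[10,0,23],[10,0,29],[10,0,41],[4,19.05,56],[4,14,64.3]])
for u in ([14.9,-.1,-46,-.445],):
  for c in(30,34,38,42):
    b=R.from_euler('y',u[3]).apply([0,0,c])+u[:3]
    for d in(0,.03,.05,.07):
        v=np.r_[b-R.from_euler('y',u[3]+d).apply([0,0,c]),u[3]+d]; print(c,d,(pf(pts,v)-pf(pts,u))[:,1].round(2))
E
```

```text
tool_pos: [457.5, -129.9, 68.0]
force: [-3.9, 0.3, -0.5]
time_s: 16.62
tool_pos: [448.0, -130.3, 138.9]
tcp_rot: [3.14, -0.003, 0.096]
force: [-0.6, -0.2, -2.4]
gripper_width: 39.6
finger_force: 40.0
[ 447.04 -129.91  137.5 ] [ 0.6  0.  -1.2]
G rows200+ [199.0, 201.0, 200.0, 198.0, 197.0, 192.0, 185.0, 180.0, 178.0, 180.0, 181.0, 166.0, 141.0, 131.0, 129.0, 127.0, 123.0, 120.0]
stone B 215+ [45.0, 45.0, 46.0, 45.0, 46.0, 45.0, 45.0, 46.0, 44.0, 45.0, 51.0, 65.0, 80.0, 90.0, 97.0, 103.0, 107.0, 109.0, 109.0, 109.0, 110.0, 109.0, 109.0, 109.0, 109.0, 110.0, 109.0, 109.0, 110.0, 110.0, 110.0, 109.0, 108.0, 105.0, 100.0, 92.0, 88.0]
290 L [28, 71, 104, 88, 56, 38, 28, 35, 36, 34, 38, 40, 36, 38, 38, 35, 36, 38, 35, 34] R [34, 36, 36, 34, 33, 36, 37, 33, 34, 31, 31, 38, 72, 123, 140, 110, 46, 17]
296 L [84, 110, 112, 110, 111, 112, 109, 100, 74, 43, 33, 32, 36, 39, 40, 42, 40, 42, 40, 38] R [37, 36, 40, 36, 34, 33, 35, 48, 71, 91, 106, 106, 107, 108, 116, 110, 92, 49]
302 L [121, 116, 116, 115, 116, 116, 118, 114, 116, 118, 113, 114, 110, 101, 95, 78, 60, 44, 34, 36] R [54, 74, 88, 98, 103, 104, 105, 106, 102, 104, 104, 106, 104, 110, 108, 107, 106, 102]
30 0 [0. 0. 0. 0. 0. 0.]
30 0.03 [ 0.99 -0.08 -0.34 -0.87 -1.2  -1.54]
30 0.05 [ 1.66 -0.13 -0.56 -1.45 -2.03 -2.6 ]
30 0.07 [ 2.35 -0.17 -0.78 -2.04 -2.87 -3.68]
34 0 [0. 0. 0. 0. 0. 0.]
34 0.03 [ 1.14  0.07 -0.18 -0.71 -1.05 -1.38]
34 0.05 [ 1.91  0.14 -0.29 -1.18 -1.77 -2.33]
34 0.07 [ 2.69  0.21 -0.4  -1.65 -2.5  -3.31]
38 0 [0. 0. 0. 0. 0. 0.]
38 0.03 [ 1.28  0.23 -0.02 -0.55 -0.89 -1.23]
38 0.05 [ 2.16  0.4  -0.03 -0.91 -1.5  -2.07]
38 0.07 [ 3.04  0.58 -0.02 -1.27 -2.12 -2.93]
42 0 [0. 0. 0. 0. 0. 0.]
42 0.03 [ 1.43  0.39  0.14 -0.39 -0.74 -1.07]
42 0.05 [ 2.4   0.67  0.24 -0.64 -1.24 -1.81]
42 0.07 [ 3.38  0.96  0.36 -0.88 -1.75 -2.56]
```

```bash
python3 -m creep '[{"x":0.01,"y":0.01,"z":0.02,"roll":0.01,"fingers":0.03},{"x":0.02,"y":0.02,"z":0.015,"roll":0.023,"fingers":0.03},{"x":0.023,"y":0.023,"z":0.01,"roll":0.025,"fingers":0.03},{"x":0.024,"y":0.023,"z":0.01,"roll":0.025,"fingers":0.03},{"x":0.024,"y":0.024,"z":0.006,"roll":0.025,"fingers":0.03},{"x":0.024,"y":0.024,"z":0.004,"roll":0.025,"fingers":0.03},{"x":0.022,"y":0.022,"z":0,"roll":0.025,"fingers":0.03},{"x":0.016,"y":0.016,"z":0,"roll":0.025,"fingers":0.03},{"x":0.011,"y":0.01,"z":0,"roll":0.015,"fingers":0.03},{"x":0,"y":0,"z":0,"roll":0,"fingers":0.03},{"x":0,"y":0,"z":0,"roll":0,"fingers":0.03},{"x":0,"y":0,"z":0,"roll":0,"fingers":0.03}]' 40
python3 - <<'E'
from h import *
import time
v=np.array([797.1,96.2,263.7,.296,-.391]);fo=v[:3]+headR(v).apply([-190,0,0])
im=np.mean([vision.get_image('scene').astype(float) for _ in range(4)],0)
t=readout.get_state();tp=t['tool_pos'];yw=t['tcp_rot'][2];print(tp.round(1),t['tcp_rot'].round(3))
for u in([12.15,-.1,-47.2,-.377],):
    W=lambda q:R.from_euler('z',yw).apply(R.from_euler('y',u[3]).apply(q)+u[:3])+tp
    print('stone-focus',(W([[10,0,35]])-fo).round(1), proj(P('scene'),W([[4,-20,0],[4,20,0],[4,-10,0],[4,10,0],[10,0,23],[10,0,35],[-4,-20,0]])).round(1).tolist())
print(np.array([[im[y,x,2] for x in range(318,338)] for y in range(194,224)]).round().astype(int))
E
```

```text
time_s: 17.82
tool_pos: [620.6, 41.7, 202.1]
tcp_rot: [-3.141, 0.002, 0.293]
force: [-0.4, -0.2, -1.3]
gripper_width: 39.0
finger_force: 40.0
[620.9  41.4 203. ] [-3.142  0.     0.293]
stone-focus [[ 0.1 -1.2  0.8]] [[325.3, 214.7], [332.9, 205.8], [327.3, 212.5], [331.1, 208.0], [328.3, 201.4], [326.7, 196.8], [322.4, 214.9]]
[[ 74  75  74  75  75  74  70  67  83  82  52  31  27  27  27  30  59  96
  118 123]
 [ 75  75  76  75  75  75  72  71  99 111  77  36  28  28  28  34  61  97
  117 122]
 [ 75  75  75  75  74  75  74  73 104 124  96  52  30  28  28  36  63  97
  116 124]
 [ 74  75  74  74  75  75  75  77 108 130 108  66  44  35  32  39  64  86
  110 127]
 [ 76  75  75  75  75  74  75  78 109 133 118 100  94  78  59  48  60  74
  100 124]
 [ 74  75  74  75  75  74  75  83 118 138 120 110 119 110  80  62  62  66
   80 110]
 [ 75  75  75  74  75  74  76  96 158 172 127  92  87  82  70  64  62  70
   96 121]
 [ 75  75  76  75  75  74  76 102 171 197 150  78  62  64  63  63  66  90
  117 126]
 [ 75  75  75  74  75  74  77 103 165 188 138  62  51  60  62  64  64  78
  108 124]
 [ 75 
[... 1079 characters left out ...]
 128 127
  127 126]
 [124 123 117  95  71  69  83 108 123 125 124 124 126 127 128 127 125 124
  125 124]
 [123 121 120 118 115 114 118 122 125 126 126 127 127 127 125 124 123 122
  122 122]
 [121 123 124 126 126 125 123 125 128 129 128 126 125 122 122 122 121 121
  121 121]
 [124 126 126 124 123 123 126 127 129 128 125 122 120 120 120 120 119 120
  119 120]
 [126 124 123 122 124 126 127 127 127 124 121 120 120 119 118 118 119 118
  119 119]
 [124 122 122 125 127 127 126 124 122 120 119 118 118 118 118 117 116 117
  118 119]
 [124 126 127 127 126 125 121 120 119 117 118 118 118 116 116 116 116 118
  119 119]
 [125 126 126 124 122 119 116 116 116 116 116 116 114 114 115 116 117 118
  120 122]]
```

```bash
python3 -m creep '[{"x":0.0005,"y":0.0015,"z":0.0005,"roll":0,"fingers":0.03},{"x":0,"y":0,"z":0,"roll":0,"fingers":0.03},{"x":0,"y":0,"z":0,"roll":0,"fingers":0.03},{"x":0,"y":0,"z":0,"roll":0,"fingers":0.03},{"x":0,"y":0,"z":0,"roll":0,"fingers":0.03},{"x":0,"y":0,"z":0,"roll":0,"fingers":0.03},{"x":0,"y":0,"z":0,"roll":0,"fingers":0.03},{"x":0,"y":0,"z":0,"roll":0,"fingers":0.03}]' 40
python3 - <<'E'
from h import *
t=readout.get_state();print(t['tool_pos'].round(1),t['joint_velocities'].round(3))
print(arm.job_done())
E
```

```text
time_s: 18.68
tool_pos: [621.9, 43.5, 203.5]
tcp_rot: [-3.142, 0.0, 0.294]
force: [-0.4, -0.2, -1.2]
gripper_width: 39.8
finger_force: 40.0
[621.9  43.5 203.5] [ 0.     0.001  0.     0.002 -0.001 -0.   ]
the job is handed in; nothing more can be done
None
```

I handed the job in at about 18.7 s with the arched pendant still gripped and held still; by my camera estimates its stone is within about 2 mm of the focus point and its tilt within about 0.02 rad of the lens slant, but no verdict came back.

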